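# Hang the lift-off guard door on the blow-off booth

### The arm

A 6-joint arm with a two-finger parallel gripper is mounted at the origin on the work surface. World frame = base frame: x ahead of the robot, y to its left, z up, the work surface at z = 0. Lengths are in mm, angles in rad, forces in N, time in s.
With the tool pointing down it reaches from about 350 to 975 mm from the base axis. Payload 7.1 kg.
Tool frame: the origin (TCP) lies midway between the tips of the shut fingers; the grasp point (between the pads) lies 19 mm behind it (ctrl.hold_point_z is the distance from the TCP to the grasp point, in mm); z points along the fingers, y is the direction in which the jaws open and shut (so a half turn about z gives the same grasp; the last joint's range is limited). The gripper opens to 88 mm and grips with 3 to 60 N. Pads are 20 mm wide; open, the fingers measure 115 mm over their backs; the gripper's body (75 mm by 178 mm) begins 61 mm behind the grasp point.
Start: joints at [1.134, 0.423, 1.63, -0, 1.089, -0.019], TCP at [253.562, 571.237, 222.675] pointing down, gripper open.
Joint ranges: [-3, 3], [-0.9, 2.11], [0.09, 2.58], [-1.31, 4.45], [0.11, 2.69], [-2.54, 2.54]. Speed limits (rad/s): [2.39, 2.39, 3.01, 3.14, 3.14, 3.14].

### API

Orientations are given as a rotation vector (axis times angle).
In Python, from workcell import ctrl, eyes gives the robot as it stands.
- The arm moves only by the tool move_arm, never from a script. Its argument "deltas" is a list of rows, each a list of 6 numbers: the shift along the tool's x, y, z in mm, then the turn, a rotation vector about the tool's x, y, z in rad. A call has 1 to 5 rows; each row shifts and turns the pose as measured when the row begins, along the tool's axes as they then stand; what a row does not reach is not made up. A row lasts 1/12 s, in which the tool goes at most 41.7 mm and 7.16 degrees, less where a joint would pass 70% of its speed; a pose out of reach is approached as far as the arm can. A call is refused whole if a number of a shift passes 41.7 or a number of a turn 0.125, either way. A call with a gripper value outside its range is refused whole. "hand" is the closure, from -1 (fully open) to 1 (shut), set as the call begins (left out, the last holds). The fingers move at their own pace and stop on an object; the grip force is fixed at half the most. Time passes only in rows, so rows that do not move let the fingers close. It gives the time, the measured TCP pose, the force and the opening at its end, in the units of the state.
- ctrl.get_obs(): the state, without advancing time (a new reading comes with each control period).
- eyes.get_image(name): name is "scene" or "top" or "wrist"; returns a dict with "frame" (420x560x3 uint8, red, green, blue), "range_z" (420x560 float32, mm along the optical axis (not along the pixel's ray), 0 where there is no reading), "fx", "fy", "cx", "cy" (pixels), "D" ([k1, k2, p1, p2, k3] as OpenCV has them; the pictures are not rectified), "cam_to_world" (4x4, takes a point from camera to world coordinates). Camera axes: x right, y down, z forward; pixel columns grow to the right and rows downward; lengths in mm; the calibration is good to about 2 mm. A picture is of the moment at which its call begins.
- ctrl.close_job(): hands the job in, once; it reports no verdict.
The state is a dict: "t": time; "qpos": joint angles; "qvel": joint speeds; "joint_torque": joint torques, N m; "ee_pos": TCP position; "orientation": TCP orientation; "ft_force": force on the tool from outside, world axes, zero at the start; "moment": the same for the moment, N m; "width": finger opening in mm.
Only numpy, scipy, OpenCV 4.12 (cv2) and the standard library are available. Lean on these libraries where they do the work, as an engineer would, in place of code of your own. Each camera call takes 0.05 s, during which the arm holds its last target.

### The job

Take the orange guard door from the slotted stand and hang it on the blow-off booth: lower both hinge knuckles onto the two brass pins until the door is fully home on its lugs. Only then fold the red keeper right down over the upper knuckle, and leave the door hanging there and the other things on the bench undisturbed.

Things in the scene. Friction and masses are not known exactly. Their poses are not given: they have to be found in the camera images.
- guard_mid (a point): Centre of the loose guard door (orange frame, clear window, about 0.22 kg): 104 mm along its own y, 8 mm thick along its x, 150 mm tall (top edge 75 mm above this point). Its top 40 mm is a solid flat rail, to pinch across the 8 mm from above. Two steel hinge knuckles on one upright axis 76 mm from here along its +y (24 mm past the edge). Starts upright in the stand's slot.
- guard_knuckle (a point): On the door's knuckle axis, at the lower end of the lower knuckle, 55 mm below guard_mid; door's axes. Knuckles are tubes 25 mm long, 21 mm outside, bore 12.4 mm right through, one above the other. With the door home this point is at the height of the lower lug's top face.
- guard_upper (a point): On the same axis, at the lower end of the upper knuckle, 85 mm above guard_knuckle.
- stand: Fixed aluminium stand, origin at table level under the slot's middle. Base plate 10 mm thick, -30 to 150 mm in its x, 125 mm either way in y. The slot runs along y: 11 mm wide between walls 80 mm long, 10 mm thick, tops 40 mm above the table; the door stands in it on the plate. Behind, from 58 mm at +x, are three regulator bays with dividers 50 mm above the table.
- hinge_nominal (a point): Design place of the pin axis, at the lower lug's top face, 50 mm above the table; booth's axes: +x from pins to post, z up. Lower brass pin: 10 mm diameter, 22 mm tall from here, tip chamfer 1.5 mm. THE PINS ARE NOT EXACTLY HERE: the dark leaf carrying both is screwed down anywhere up to 7 mm either way along the booth's y (not x or z); see or feel for the true place.
- hinge_upper (a point): Design place of the upper pin's foot, 85 mm above hinge_nominal: an equal pin, shifted together with the lower. Lugs are 18 mm wide, 10 mm thick. So the door comes in sideways from the booth's -x, held 24 to 45 mm above its home height (lower knuckle between lower pin tip and upper lug), then goes down over both pins at once.
- booth: Fixed grey blow-off booth, origin at table level under the design pin axis. The leaf's face is 17 mm at +x of the axis; post 34 mm wide, 22 to 52 mm at +x, top 162 mm above the table. Walls 123 mm high behind it, y -145 to +33 mm. Room for the hung door is along -y, with the door's axes parallel to the booth's; it may then swing freely.
- keeper_pivot (a point): Pivot of the red keeper flap on top of the post, 37 mm at +x of the design pin axis, 170 mm above the table; pivot line along the booth's y.
- keeper (a joint): Angle (rad) of the red keeper flap, 49 x 16 x 6 mm: 0 = folded level from the pivot to the booth's -x over the upper knuckle, at its stop; 1.57 upright; starts 1.7 to 2.0, leaning back to +x. Down, its underside is 163 mm and top 169 mm above the table, 3 mm over a seated knuckle; an unseated one blocks it. Stiff: stays where left, about 1 N at its tip moves it.
- reg_black_mid (a point): Centre of the black regulator second stage, a disc 66 mm in diameter and 43 mm tall lying in a bay of the stand. To be left alone.
- reg_yellow_mid (a point): Centre of the yellow regulator second stage, a disc 66 mm in diameter and 43 mm tall lying in a bay of the stand. To be left alone.
- reg_blue_mid (a point): Centre of the blue regulator second stage, a disc 66 mm in diameter and 43 mm tall lying in a bay of the stand. To be left alone.
- adapter_mid (a point): Centre of the stainless torque adapter standing on the table, 22 mm diameter, 64 mm tall. To be left alone.
- clamp_mid (a point): Centre of the white nylon mouthpiece clamp, a ring 34 mm in diameter and 12 mm high with a lug. To be left alone.
- cup: Small steel parts bowl, 80 mm in diameter, 45 mm high; origin under its centre. To be left alone.
- driver_grip (a point): Grip of a green-handled screwdriver 170 mm long lying on the table. To be left alone.
Not all that is in view belongs to the job. What is meant by the part that bears guard_mid is not green or turquoise, and is the smaller of those in its own colour.

How it is judged:
By the outcome, as a careful person would: the job done as asked, in the order asked, and still so for the second after the job is handed in, with the robot touching nothing.
It also fails if it takes over 67 s, if anything falls off the work surface, if the arm or the gripper's body presses on something with over 40 N, if the wrist force passes 120 N, or if a joint passes its speed limit or range.

## Working session

There is one attempt and no reset: what is moved stays moved. The work goes in short steps, Python scripts to look and compute and a tool call to move; the robot and the scene stay as the last step left them, time stands still between calls to the robot, and variables do not carry over. Pictures are saved under pics/ and viewed, and the job is handed in when it is done.

Besides the shell and the picture viewer there is one more tool, called after "Call:" as name([rows], argument=value, ...), one row to a line, values as JSON. move_arm: Moves the arm, as the interface text tells. Its arguments: {"type":"object","properties":{"deltas":{"type":"array"},"hand":{"type":"number"}},"required":["deltas"]}

```bash
ls; mkdir -p pics; python3 - <<'E'
from workcell import ctrl, eyes
import cv2,numpy as np
print(ctrl.get_obs())
for n in ("scene","top","wrist"):
    d=eyes.get_image(n); cv2.imwrite(f"pics/{n}0.png",d["frame"][:,:,::-1])
    np.savez(f"pics/{n}0.npz",**d)
    print(n,d["fx"],d["fy"],d["cx"],d["cy"],d["D"],np.round(d["cam_to_world"],3).tolist())
print(ctrl.hold_point_z)
E
```

```text
pics
{'t': 0.0, 'qpos': array([ 1.13398444e+00,  4.23832052e-01,  1.63063285e+00,  2.48492294e-07,
        1.08864692e+00, -1.89829284e-02]), 'qvel': array([ 0.00219186,  0.00146539,  0.00044361, -0.00010137,  0.00011257,
        0.00073847]), 'joint_torque': array([-3.65057705e-03, -5.44629371e+01, -2.73663533e+01,  6.41296967e-02,
        2.30082963e-02, -8.49403023e-05]), 'ee_pos': array([253.34939584, 570.75899708, 221.92965612]), 'orientation': array([-6.51489134e-01, -3.07294698e+00,  2.32426528e-03]), 'ft_force': array([-0.25342877, -0.26987166, -0.57919944]), 'moment': array([-0.00183711,  0.02192044,  0.00215303]), 'width': 88.08077673941531}
scene 524.8230180514555 524.8230180514555 284.5308023409213 212.87401641747746 [-0.11259813  0.          0.          0.          0.        ] [[0.887, 0.286, -0.363, 1036.577], [0.462, -0.557, 0.69, -1007.376], [-0.005, -0.78, -0.626, 994.214], [0.0, 0.0, 0.0, 1.0]]
top 434.8570880281655 434.8570880281655 281.14418150346665 206.0908017335644 [-0.00724924  0.          0.          0.          0.        ] [[-0.016, -0.998, 0.063, 441.272], [-1.0, 0.017, 0.012, -32.529], [-0.013, -0.063, -0.998, 1245.174], [0.0, 0.0, 0.0, 1.0]]
wrist 311.20182296815 311.20182296815 275.5576670000806 212.59140965237478 [-0.04517534  0.          0.          0.          0.        ] [[0.406, 0.887, 0.222, 194.088], [0.914, -0.393, -0.1, 597.465], [-0.002, 0.243, -0.97, 383.22], [0.0, 0.0, 0.0, 1.0]]
18.700000000000003
```

View pics/scene0.png

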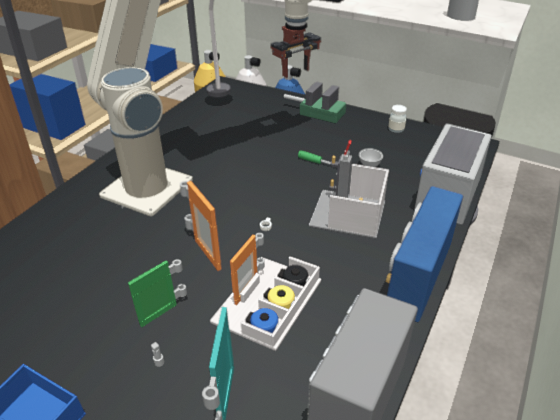

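View pics/top0.png

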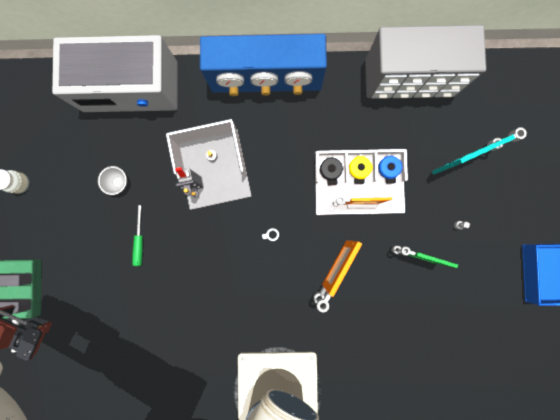

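View pics/wrist0.png

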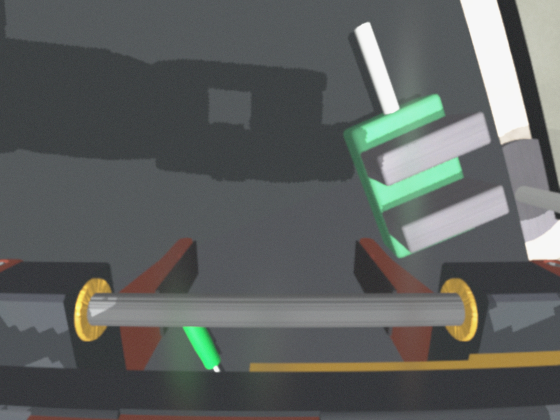

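The scene view shows the small orange door in the stand at about (245,270). The larger orange one at (203,225) is a decoy. The booth is at about (350,195), and the top view puts it at (205,170). Next I enlarge.

```bash
cat > h.py <<'E'
import numpy as np, cv2
from scipy.spatial.transform import Rotation as R
def load(n): return dict(np.load(f"pics/{n}.npz"))
def snap(n,name):
    from workcell import eyes
    d=eyes.get_image(n); np.savez(f"pics/{name}.npz",**d); return dict(d)
def K(d): return np.array([[d["fx"],0,d["cx"]],[0,d["fy"],d["cy"]],[0,0,1.]],float)
def ray(d,uv):
    p=cv2.undistortPoints(np.array(uv,float).reshape(-1,1,2),K(d),np.array(d["D"],float)).reshape(-1,2)
    return np.c_[p,np.ones(len(p))]
def atz(d,uv,z):
    M=d["cam_to_world"]; r=ray(d,uv)@M[:3,:3].T; o=M[:3,3]
    return o+r*((z-o[2])/r[:,2])[:,None]
def depth(d,uv):
    M=d["cam_to_world"]; r=ray(d,uv); uv=np.array(uv).reshape(-1,2)
    z=np.array([d["range_z"][int(round(v)),int(round(u))] for u,v in uv])
    return (r*z[:,None])@M[:3,:3].T+M[:3,3]
def cloud(d):
    h,w=d["range_z"].shape; u,v=np.meshgrid(np.arange(w),np.arange(h))
    P=depth(d,np.c_[u.ravel(),v.ravel()]); return P.reshape(h,w,3)
def proj(d,P):
    M=np.linalg.inv(d["cam_to_world"]); rv=cv2.Rodrigues(M[:3,:3])[0]
    return cv2.projectPoints(np.array(P,float).reshape(-1,1,3),rv,M[:3,3],K(d),np.array(d["D"],float))[0].reshape(-1,2)
def crop(d,u0,v0,u1,v1,s,name):
    im=cv2.resize(d["frame"][v0:v1,u0:u1,::-1],None,fx=s,fy=s,interpolation=cv2.INTER_CUBIC); cv2.imwrite(f"pics/{name}.png",im)
E
python3 - <<'E'
from h import *
t=load("top0"); s=load("scene0")
crop(t,160,110,260,220,7.2 and 5,"tb")
crop(t,305,140,415,220,7,"ts")
crop(s,300,135,400,240,5.5,"sb")
crop(s,205,225,330,350,4.6,"ss")
E
```

```text
(no output)
```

View pics/tb.png

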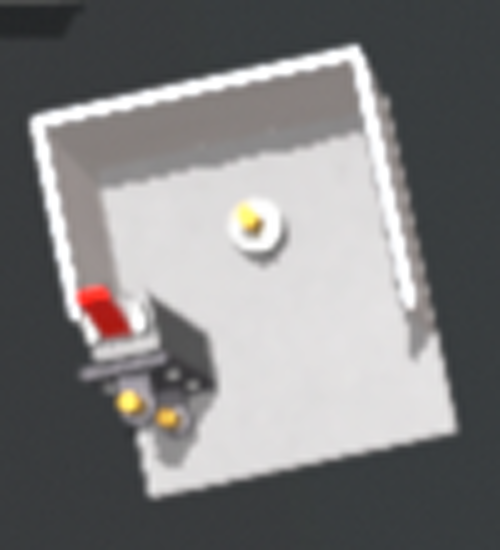

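View pics/ts.png

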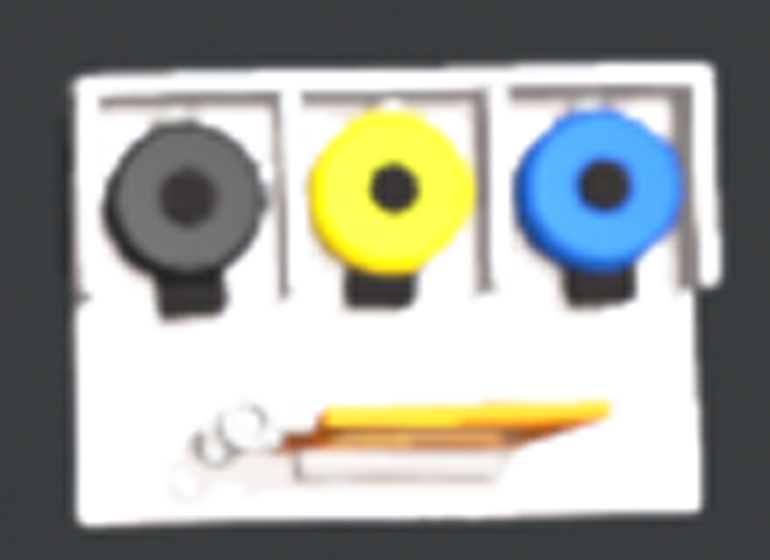

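View pics/sb.png

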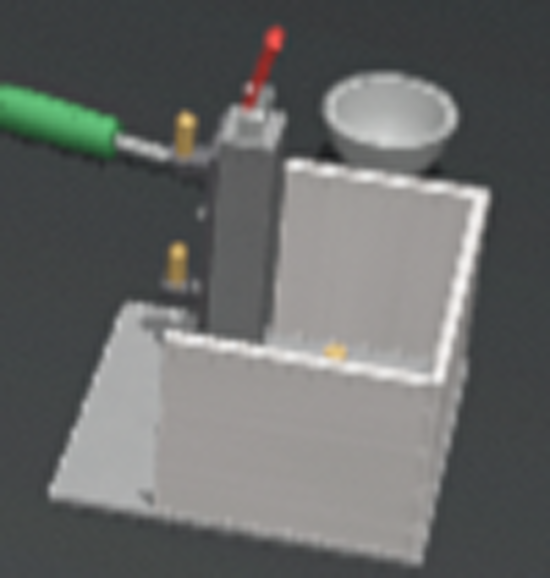

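View pics/ss.png

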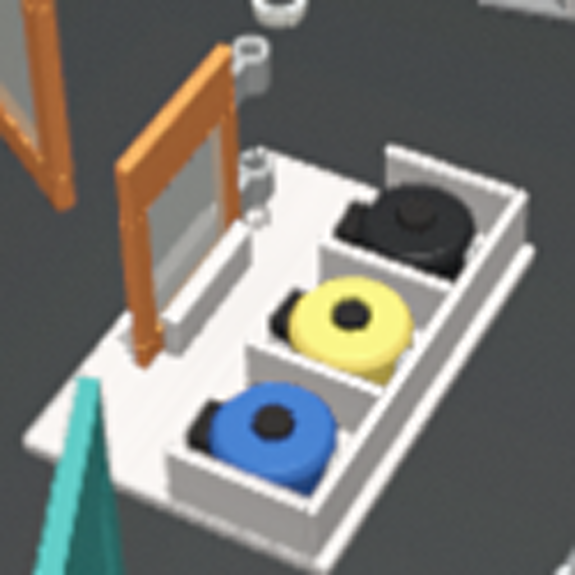

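```bash
python3 - <<'E'
from h import *
np.set_printoptions(precision=1,suppress=True)
t=load("top0"); s=load("scene0")
T=lambda u,v:(305+(u+.5)/7-.5,140+(v+.5)/7-.5)
print("door top ends", atz(t,[T(322,421),T(608,411)],160))
print("upper knuckle top ctr",atz(t,[T(245,425)],140))
C=cloud(t)
# orange mask
hsv=cv2.cvtColor(t["frame"],cv2.COLOR_RGB2HSV)
m=(hsv[...,0]>8)&(hsv[...,0]<28)&(hsv[...,1]>120); m[:,:305]=0;m[:190]=0;m[:,415:]=0;m[220:]=0
P=C[m]; q=P[P[:,2]>150]; print(len(q),q.mean(0),q.min(0),q.max(0))
# base plate
B=lambda u,v:(160+(u+.5)/5-.5,110+(v+.5)/5-.5)
print("pins up tip, low tip",atz(t,[B(130,400)],157),atz(t,[B(168,416)],72), depth(t,[B(130,400),B(168,416)]))
print("walls top corners",atz(t,[B(35,120),B(360,50),B(410,305)],123),depth(t,[B(35,120),B(360,50)]))
print("floor corners",atz(t,[B(152,495),B(456,430)],5))
print("post top",depth(t,[B(140,325)]))
S=lambda u,v:(300+(u+.5)/5.5-.5,135+(v+.5)/5.5-.5)
print("scene pins tips",atz(s,[S(185,116)],157),atz(s,[S(178,248)],72))
W=lambda u,v:(205+(u+.5)/4.6-.5,225+(v+.5)/4.6-.5)
print("scene knuckle",atz(s,[W(251,46)],140),"door top corners",atz(s,[W(226,46),W(122,165)],160))
print("stand corners", atz(t,[T(78,520),T(702,512)],10))
E
```

```text
door top ends [[ 522.8 -192.9  160. ]
 [ 524.7 -294.9  160. ]]
upper knuckle top ctr [[ 523.4 -167.9  140. ]]
105 [ 523.5 -244.4  159.5] [ 520.1 -293.4  150.2] [ 527.1 -194.   165. ]
pins up tip, low tip [[555.8 221.  157. ]] [[555.6 220.1  72. ]] [[555.5 220.3 160.2]
 [555.5 219.8  73.5]]
walls top corners [[707.9 278.7 123. ]
 [741.7 107.5 123. ]
 [606.5  82.6 123. ]] [[707.4 278.1 125.1]
 [775.5 123.2  -3. ]]
floor corners [[516.9 243.9   5. ]
 [551.2  69.1   5. ]]
post top [[590.3 210.2 181.7]]
scene pins tips [[553.9 220.9 157. ]] [[555.3 219.   72. ]]
scene knuckle [[ 524.7 -170.4  140. ]] door top corners [[ 525.  -196.   160. ]
 [ 524.2 -297.6  160. ]]
stand corners [[ 495.5 -115.2   10. ]
 [ 494.5 -367.8   10. ]]
```

Both cameras agree:

| Item | Position | Yaw |
|---|---|---|
| Door mid | about (524, −244.5) | about 0 |
| Pins | about (555.3, 220.3) | – |
| Booth | – | about 0.195 rad |

Now I lift and turn.

```bash
cat >> h.py <<'E'
def need(pos,yaw,rows=None):
    from workcell import ctrl
    o=ctrl.get_obs(); Rc=R.from_rotvec(o["orientation"])
    c,s_=np.cos(yaw),np.sin(yaw)
    Rt=R.from_matrix(np.array([[-s_,c,0],[c,s_,0],[0,0,-1]]))
    d=Rc.inv().apply(np.array(pos)-o["ee_pos"]); r=(Rc.inv()*Rt).as_rotvec()
    print("t",round(o["t"],2),"pos",np.round(o["ee_pos"],1),"F",np.round(o["ft_force"],1),"M",np.round(o["moment"],2),"w",round(o["width"],1),"yaw",np.round(np.arctan2(*Rc.as_matrix()[[1,0],1]),4), "tilt",np.round(Rc.as_matrix()[:2,2],4))
    print("shift",np.round(d,1),"turn",np.round(r,4))
E
python3 -c "
from h import *
need([524,-244.5,300],0)"
```

```text
t 0.15 pos [253.4 570.9 222.1] F [-0.  -0.  -0.1] M [ 0.02  0.02 -0.01] w 87.8 yaw 1.1531 tilt [-0.0005 -0.0011]
shift [-578.1 -635.6  -77.2] turn [-1.000e-03  7.000e-04  1.153e+00]
```

Call:
move_arm([
  [0, 0, -20, 0, 0, 0.115],
  [0, 0, -20, 0, 0, 0.115],
  [0, 0, -20, 0, 0, 0.115],
  [0, 0, -20, 0, 0, 0.115],
  [0, 0, -10, 0, 0, 0.115],
], hand=-1)

```text
t: 0.57
ee_pos: [252.1, 568.0, 309.5]
orientation: [1.526, 2.745, -0.021]
ft_force: [0.2, -0.3, 0.1]
width: 87.8
```

Call:
move_arm([
  [0, 0, 0, 0, 0, 0.115],
  [0, 0, 0, 0, 0, 0.115],
  [0, 0, 0, 0, 0, 0.115],
  [0, 0, 0, 0, 0, 0.115],
  [0, 0, 0, 0, 0, 0.115],
])

```text
t: 0.98
ee_pos: [252.5, 568.9, 313.0]
orientation: [2.273, 2.164, -0.013]
ft_force: [-0.0, 0.8, -0.0]
width: 87.9
```

```bash
python3 -c "
from h import *
need([524,-244.5,300],0)"
```

```text
t 0.98 pos [252.5 568.9 313. ] F [-0.   0.8 -0. ] M [-0.09  0.02  0.02] w 87.9 yaw -0.049 tilt [-0.0037 -0.008 ]
shift [-799.   311.1   18.5] turn [-0.0035  0.0081 -0.049 ]
```

Call:
move_arm([
  [-38, 16, 0, 0, 0, -0.04],
  [-38, 16, 0, 0, 0, 0],
  [-38, 16, 0, 0, 0, 0],
  [-38, 16, 0, 0, 0, 0],
  [-38, 16, 0, 0, 0, 0],
])

```text
t: 1.4
ee_pos: [326.1, 377.6, 311.1]
orientation: [2.231, 2.209, -0.015]
ft_force: [1.8, -0.5, -0.1]
width: 87.5
```

Call:
move_arm([
  [-38, 16, 0, 0, 0, 0],
  [-38, 16, 0, 0, 0, 0],
  [-38, 16, 0, 0, 0, 0],
  [-38, 16, 0, 0, 0, 0],
  [-38, 16, 0, 0, 0, 0],
])

```text
t: 1.82
ee_pos: [402.3, 183.6, 311.8]
orientation: [2.228, 2.212, -0.016]
ft_force: [0.6, 0.0, -0.3]
width: 87.7
```

Call:
move_arm([
  [-38, 16, 0, 0, 0, 0],
  [-38, 16, 0, 0, 0, 0],
  [-38, 16, 0, 0, 0, 0],
  [-38, 16, 0, 0, 0, 0],
  [-38, 16, 0, 0, 0, 0],
])

```text
t: 2.23
ee_pos: [478.9, -10.4, 313.5]
orientation: [2.227, 2.212, -0.014]
ft_force: [0.7, 0.5, 0.4]
width: 87.7
```

```bash
python3 -c "
from h import *
need([524,-244.5,300],0)"
```

```text
t 2.23 pos [478.9 -10.4 313.5] F [0.7 0.5 0.4] M [-0.07  0.06  0.06] w 87.7 yaw -0.0066 tilt [-0.0044 -0.0082]
shift [-233.7   46.8   15.2] turn [-0.0043  0.0082 -0.0066]
```

Call:
move_arm([
  [-39, 8, 0, 0, 0, 0],
  [-39, 8, 0, 0, 0, 0],
  [-39, 8, 0, 0, 0, 0],
  [-39, 8, 0, 0, 0, 0],
  [-39, 8, 0, 0, 0, 0],
])

```text
t: 2.65
ee_pos: [517.8, -215.0, 314.5]
orientation: [2.228, 2.211, -0.013]
ft_force: [0.9, 0.0, -0.4]
width: 87.6
```

Call:
move_arm([
  [-35, 6, 0, 0, 0, 0],
  [0, 0, 0, -0.004, 0.008, -0.006],
  [0, 0, 0, 0, 0, 0],
])

```text
t: 2.9
ee_pos: [523.6, -259.5, 313.4]
orientation: [2.231, 2.212, -0.001]
ft_force: [0.0, 0.6, 0.4]
width: 87.9
```

```bash
python3 -c "
from h import *
need([524,-244.5,300],0)
d=snap('wrist','w1'); crop(d,0,0,560,420,1.4,'w1')
d=snap('top','t1'); crop(d,305,140,415,220,7,'t1')"
```

```text
t 2.9 pos [ 523.6 -259.5  313.4] F [0.  0.6 0.4] M [-0.02  0.02  0.  ] w 87.9 yaw -0.0085 tilt [-0.0004 -0.0005]
shift [15.   0.3 13.4] turn [-0.0004  0.0005 -0.0085]
```

View pics/w1.png

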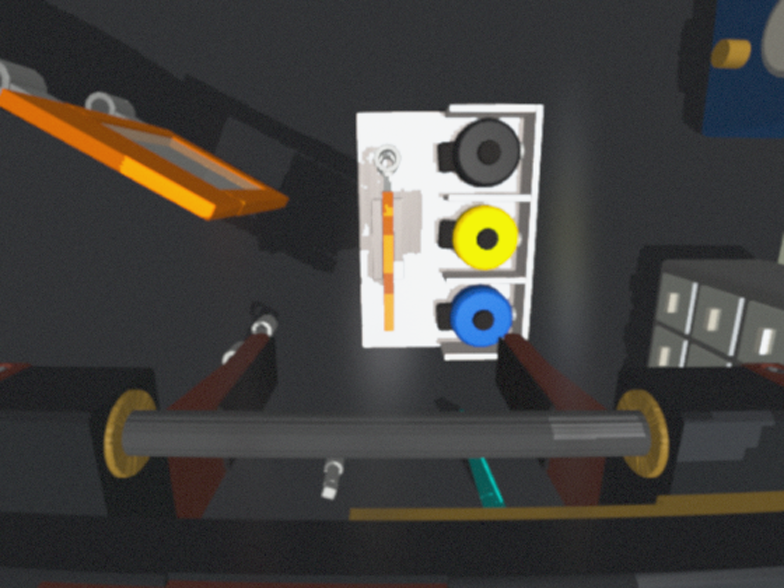

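The wrist picture shows the door's top edge running straight from (388,191) to (389,330), with the knuckle ring at (387,159). I'll check this against the world estimate.

```bash
python3 -c "
from h import *
d=load('w1')
W=lambda u,v:((u+.5)/1.4-.5,(v+.5)/1.4-.5)
p=atz(d,[W(388,191),W(389,330)],160);print(p,p.mean(0),depth(d,[W(388,260)]))
print(atz(d,[W(387,159)],140))
need([524,-244.5,142],0)"
```

```text
[[ 526.48108629 -195.42028702  160.        ]
 [ 526.47154232 -298.07870048  160.        ]] [ 526.4763143  -246.74949375  160.        ] [[ 526.11336068 -244.53053083  159.49251218]]
[[ 525.98430314 -172.50781823  140.        ]]
t 3.0 pos [ 523.6 -258.   313.6] F [ 0.4 -0.1 -0.5] M [-0.05  0.06  0.05] w 87.9 yaw -0.0069 tilt [-0.0007 -0.0011]
shift [ 13.6   0.4 171.6] turn [-0.0007  0.0011 -0.0069]
```

Call:
move_arm([
  [12.5, 1.4, 0, 0, 0, -0.007],
  [0, 0, 35, 0, 0, 0],
  [0, 0, 35, 0, 0, 0],
  [0, 0, 35, 0, 0, 0],
  [0, 0, 35, 0, 0, 0],
])

```text
t: 3.42
ee_pos: [531.8, -237.9, 180.0]
orientation: [2.199, 2.218, 0.01]
ft_force: [0.6, 0.7, 0.2]
width: 88.1
```

Call:
move_arm([
  [0, 0, 20, 0, 0, 0],
  [0, 0, 20, 0, 0, 0],
  [0, 0, 0, 0, 0, 0],
])

```text
t: 3.67
ee_pos: [528.3, -228.2, 132.4]
orientation: [2.199, 2.234, 0.005]
ft_force: [0.1, -0.9, -1.0]
width: 87.7
```

```bash
python3 -c "
from h import *
need([525,-245.5,125],0)
d=snap('wrist','w2'); crop(d,0,0,560,420,1.4,'w2')"
```

```text
t 3.67 pos [ 528.3 -228.2  132.4] F [ 0.1 -0.9 -1. ] M [-0.01  0.09 -0.04] w 87.7 yaw 0.0162 tilt [ 0.0074 -0.0024]
shift [-17.3  -3.6   7.5] turn [0.0074 0.0025 0.0162]
```

View pics/w2.png

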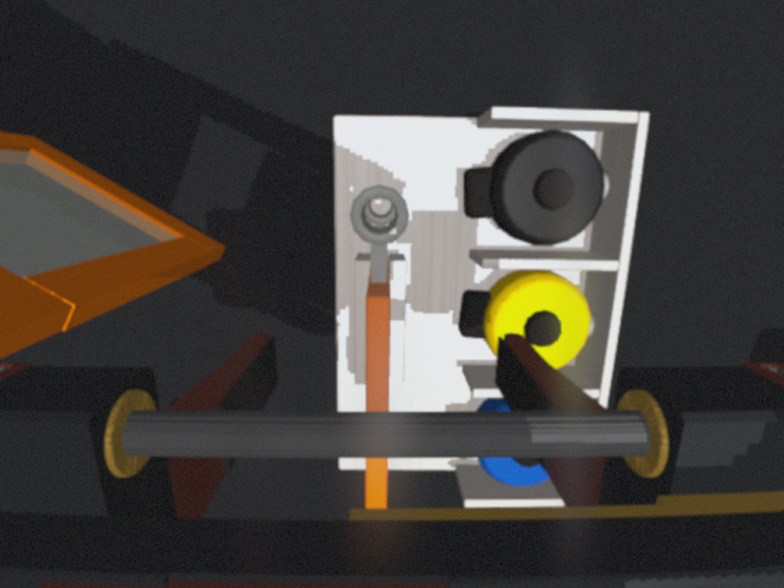

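The door is between the fingers, with its top edge down the column at about 377 and the ring at (379,213). I'll correct the drift.

Call:
move_arm([
  [-17, -3.5, 7, 0.007, 0.002, 0.016],
  [0, 0, 0, 0, 0, 0],
  [0, 0, 0, 0, 0, 0],
])

```text
t: 3.97
ee_pos: [528.5, -244.3, 131.0]
orientation: [2.213, 2.221, 0.003]
ft_force: [0.9, -0.0, -0.8]
width: 87.7
```

```bash
python3 -c "
from h import *
need([525,-245.5,125],0)
d=snap('wrist','w3')
need([525,-245.5,125],0)
crop(d,0,0,560,420,1.4,'w3')"
```

```text
t 3.97 pos [ 528.5 -244.3  131. ] F [ 0.9 -0.  -0.8] M [-0.07  0.04 -0.  ] w 87.7 yaw 0.0038 tilt [ 0.0061 -0.003 ]
shift [-1.2 -3.6  6. ] turn [0.0061 0.003  0.0037]
t 4.02 pos [ 528.6 -244.5  131.1] F [ 0.5 -0.8 -0. ] M [-0.04  0.03  0.01] w 87.8 yaw 0.0037 tilt [ 0.0064 -0.0034]
shift [-0.9 -3.6  6.1] turn [0.0064 0.0034 0.0037]
```

View pics/w3.png

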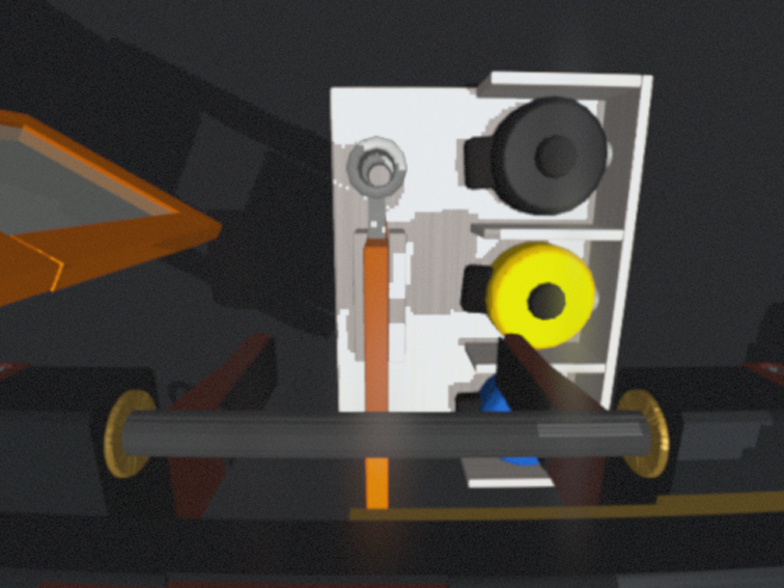

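Call:
move_arm([
  [-1, -4, 6, 0.006, 0.003, 0.004],
  [0, 0, 0, 0, 0, 0],
  [0, 0, 0, 0, 0, 0],
])

```text
t: 4.27
ee_pos: [525.6, -246.4, 127.3]
orientation: [2.22, 2.217, 0.002]
ft_force: [-0.8, -0.7, -0.3]
width: 87.4
```

```bash
python3 -c "
from h import *
need([525,-245.5,125],0)"
```

```text
t 4.27 pos [ 525.6 -246.4  127.3] F [-0.8 -0.7 -0.3] M [-0.01  0.01 -0.01] w 87.4 yaw -0.0013 tilt [ 0.0041 -0.0021]
shift [ 0.9 -0.6  2.3] turn [ 0.0041  0.0021 -0.0013]
```

Good. Closing.

Call:
move_arm([
  [0, -0.6, 1.5, 0.004, 0.002, 0],
  [0, 0, 0, 0, 0, 0],
  [0, 0, 0, 0, 0, 0],
  [0, 0, 0, 0, 0, 0],
  [0, 0, 0, 0, 0, 0],
], hand=1)

```text
t: 4.68
ee_pos: [525.1, -246.6, 126.3]
orientation: [2.223, 2.219, 0.0]
ft_force: [-0.1, -0.2, 0.2]
width: 57.8
```

Call:
move_arm([
  [0, 0, 0, 0, 0, 0],
  [0, 0, 0, 0, 0, 0],
  [0, 0, 0, 0, 0, 0],
  [0, 0, 0, 0, 0, 0],
  [0, 0, 0, 0, 0, 0],
])

```text
t: 5.1
ee_pos: [525.1, -246.5, 126.2]
orientation: [2.223, 2.22, 0.0]
ft_force: [0.2, 0.1, -0.6]
width: 24.6
```

```bash
python3 -c "
from h import *
need([525,-245.5,230],0)"
```

```text
t 5.1 pos [ 525.1 -246.5  126.2] F [ 0.2  0.1 -0.6] M [-0.08  0.05  0.08] w 24.6 yaw -0.0015 tilt [ 0.0002 -0.    ]
shift [   1.    -0.  -103.8] turn [ 0.0002  0.     -0.0015]
```

Call:
move_arm([
  [0, 0, 0, 0, 0, 0],
  [0, 0, 0, 0, 0, 0],
  [0, 0, 0, 0, 0, 0],
  [0, 0, 0, 0, 0, 0],
  [0, 0, 0, 0, 0, 0],
])

```text
t: 5.52
ee_pos: [525.1, -246.5, 126.2]
orientation: [2.223, 2.219, 0.0]
ft_force: [-0.4, -0.2, -0.1]
width: 7.9
```

Call:
move_arm([
  [0, 0, -5, 0, 0, 0],
  [0, 0, -20, 0, 0, 0],
  [0, 0, -30, 0, 0, 0],
  [0, 0, -30, 0, 0, 0],
  [0, 0, -30, 0, 0, 0],
])

```text
t: 5.93
ee_pos: [521.5, -244.3, 237.5]
orientation: [-2.214, -2.21, 0.006]
ft_force: [-0.1, -0.6, -2.8]
width: 7.8
```

```bash
python3 -c "
from h import *
need([525,-245.5,250],0.195)
d=snap('wrist','w4')
crop(d,0,0,560,420,1.4,'w4')
d=snap('scene','s4')
crop(d,205,185,330,350,4.6,'s4')"
```

```text
t 5.93 pos [ 521.5 -244.3  237.5] F [-0.1 -0.6 -2.8] M [-0.1   0.06 -0.07] w 7.8 yaw -0.0015 tilt [-0.0118  0.0068]
shift [ -1.1   3.4 -12.6] turn [-0.0111 -0.008  -0.1965]
```

View pics/w4.png

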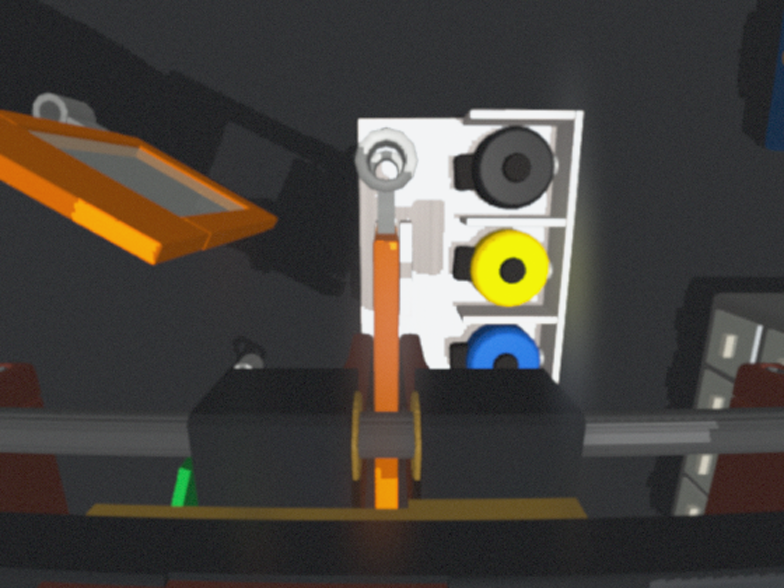

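View pics/s4.png

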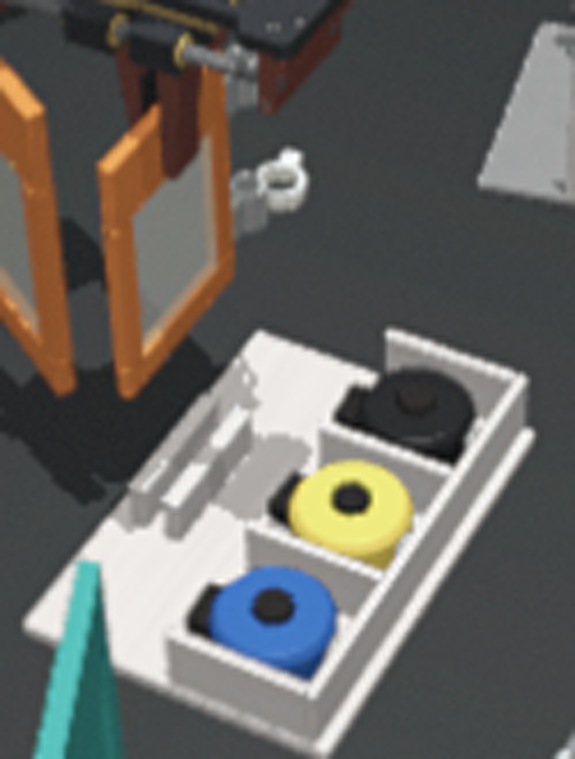

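The door is held, at 7.8 mm width, and clear of the slot. Moving to the booth's −x side.

Call:
move_arm([
  [20, 0, 0, -0.01, -0.008, -0.02],
  [36, 0, 0, 0, 0, -0.02],
  [38, 0, 0, 0, 0, -0.02],
  [38, 0, 0, 0, 0, -0.02],
  [38, 0, 0, 0, 0, -0.02],
])

```text
t: 6.45
ee_pos: [516.4, -77.3, 238.2]
orientation: [2.108, 2.312, -0.001]
ft_force: [0.8, 0.5, -2.3]
width: 8.1
```

Call:
move_arm([
  [38, 0, 0, 0, 0, -0.02],
  [38, 0, 0, 0, 0, -0.02],
  [38, 0, 0, 0, 0, -0.02],
  [30, 0, 0, 0, 0, -0.02],
  [10, 0, 0, 0, 0, 0],
])

```text
t: 6.87
ee_pos: [490.3, 85.7, 230.8]
orientation: [2.011, 2.407, -0.01]
ft_force: [0.6, -0.1, -2.2]
width: 7.9
```

```bash
python3 -c "
from h import *
need([492,129,181],0.195)"
```

```text
t 6.87 pos [490.3  85.7 230.8] F [ 0.6 -0.1 -2.2] M [-0.09  0.12  0.  ] w 7.9 yaw 0.1786 tilt [-0.     -0.0084]
shift [42.7  9.5 49.4] turn [-0.0016  0.0083 -0.0163]
```

Call:
move_arm([
  [20, 4, 16, -0.002, 0.008, -0.016],
  [14, 3, 16, 0, 0, 0],
  [6, 1, 14, 0, 0, 0],
  [0, 0, 0, 0, 0, 0],
  [0, 0, 0, 0, 0, 0],
])

```text
t: 7.28
ee_pos: [487.5, 129.4, 179.7]
orientation: [-1.987, -2.431, 0.007]
ft_force: [0.4, -0.9, -2.3]
width: 8.0
```

```bash
python3 -c "
from h import *
need([492,129,181],0.195)
d=snap('wrist','w5')
crop(d,0,0,560,420,1.4,'w5')
need([492,129,181],0.195)
d=snap('scene','s5')
crop(d,270,135,400,240,6,'s5')
d=snap('top','t5')
crop(d,160,120,290,220,6,'t5')"
```

```text
t 7.28 pos [487.5 129.4 179.7] F [ 0.4 -0.9 -2.3] M [-0.07  0.01  0.04] w 8.0 yaw 0.2003 tilt [-0.0041 -0.002 ]
shift [-1.3  4.3 -1.3] turn [-0.0044  0.0012  0.0053]
t 7.33 pos [487.3 129.1 179.7] F [ 0.  -0.2 -2.6] M [-0.1   0.07  0.01] w 8.1 yaw 0.1999 tilt [-0.0045 -0.0021]
shift [-1.   4.6 -1.3] turn [-0.0049  0.0012  0.0049]
```

View pics/w5.png

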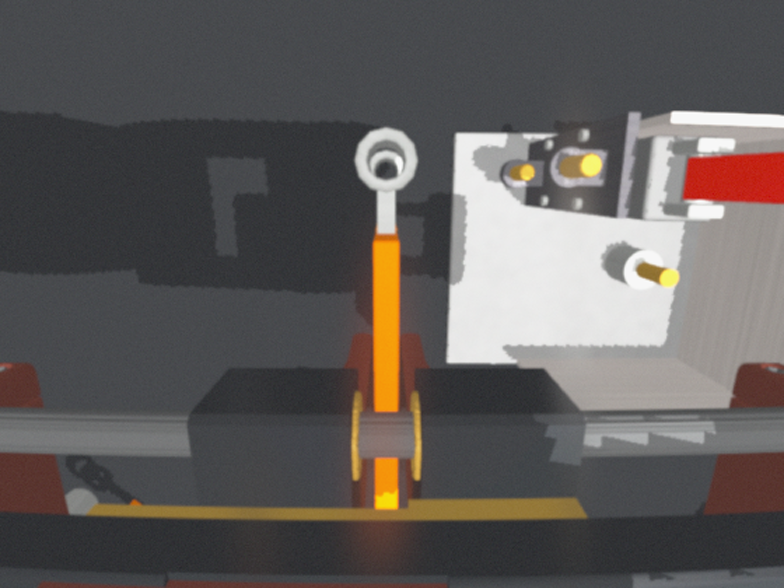

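View pics/s5.png

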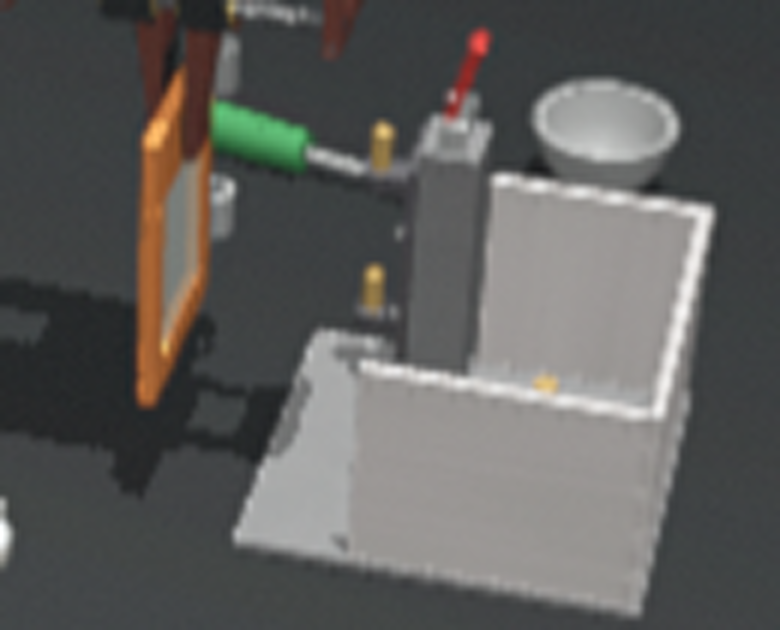

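View pics/t5.png

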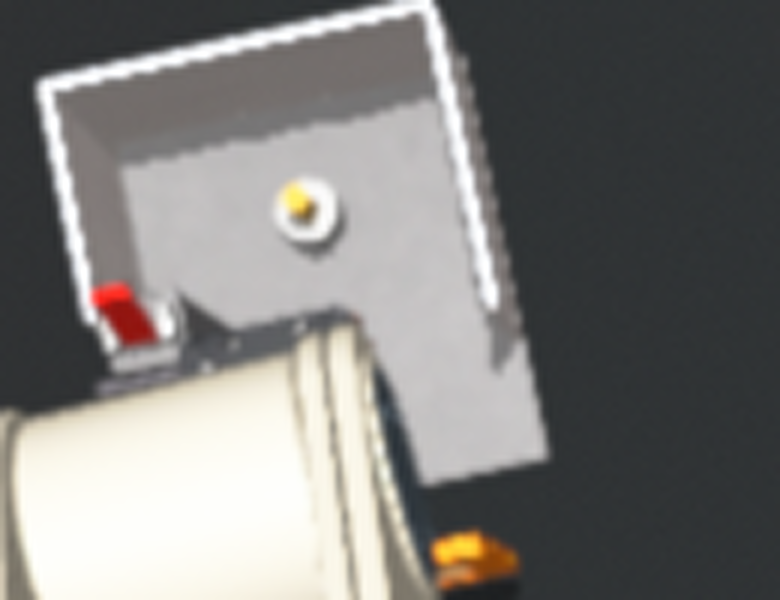

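The wrist picture shows the knuckle ring at (386,159), the upper pin tip at (590,165) and the lower pin tip at (527,172), all together. I'll enlarge it.

```bash
python3 -c "
from h import *
d=load('w5'); crop(d,245,80,445,170,4,'w5c')
d=load('s5'); crop(d,295,130,370,200,8,'s5c')"
```

```text
(no output)
```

View pics/w5c.png

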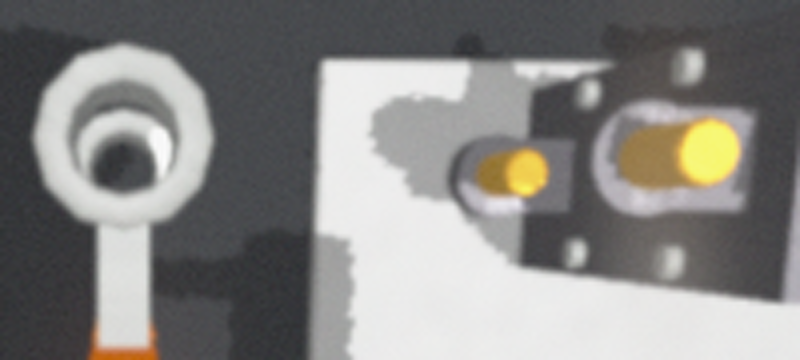

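View pics/s5c.png

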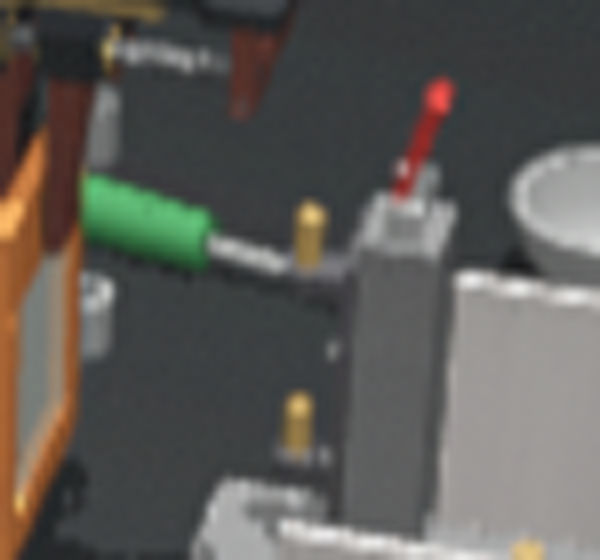

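```bash
python3 -c "
from h import *
np.set_printoptions(precision=1,suppress=True)
d=load('w5')
W=lambda u,v:(245+(u+.5)/4-.5,80+(v+.5)/4-.5)
k=atz(d,[W(124,136)],193.7)[0]; kd=depth(d,[W(124,208),W(124,60)])
pu=atz(d,[W(709,151)],157)[0]; pl=atz(d,[W(527,172)],72)[0]
kl=atz(d,[W(124,163)],140-41+9)  # far end (lower) of bore? low knuckle top
print('k',k,kd,'pins',pu,pl,depth(d,[W(709,151),W(527,172)]))
y=.2; ex=np.array([np.cos(y),np.sin(y),0]);ey=np.array([-np.sin(y),np.cos(y),0])
for p in (pu,pl): print((p-k)@ex,(p-k)@ey)
# sweep of z of ring
for z in (188,193.7,198): print(z,atz(d,[W(124,136)],z)[0])
print('ring diam',np.linalg.norm(atz(d,[W(35,136)],193.7)-atz(d,[W(214,136)],193.7)))
# lug upper center etc, leaf edge direction
print('leaf screws', atz(d,[W(690,66)],145),atz(d,[W(671,262)],145))
# wall/floor edges: base left edge
print('base edge',atz(d,[W(322,62),W(312,350)],5))
"
```

```text
k [473.7 203.  193.7] [[475.2 195.2 192.4]
 [472.  211.1 192.9]] pins [555.3 220.3 157. ] [555.5 220.2  72. ] [[555.4 220.3 156.7]
 [556.  220.4  70.4]]
83.48030008272826 0.7619315447614062
83.60849397386524 0.6586461284275836
188 [473.6 203.3 188. ]
193.7 [473.7 203.  193.7]
198 [473.7 202.7 198. ]
ring diam 20.290936239618205
leaf screws [[554.  233.2 145. ]] [[559.6 204.8 145. ]]
base edge [[516.4 242.3   5. ]
 [530.9 170.2   5. ]]
```

All cameras put the pins at (555.3, 220.3). The knuckle needs +83.5 mm along booth x and +0.7 mm along y. I'll go most of the way at this height.

Call:
move_arm([
  [0, 20, 0, -0.004, 0, 0.003],
  [0, 20, 0, 0, 0, 0],
  [0, 20, 0, 0, 0, 0],
  [0, 10, 0, 0, 0, 0],
  [0, 0, 0, 0, 0, 0],
])

```text
t: 7.85
ee_pos: [561.0, 139.2, 184.9]
orientation: [1.996, 2.419, 0.007]
ft_force: [0.1, 0.1, -2.3]
width: 7.8
```

```bash
python3 -c "
from h import *
need([569.1,146.5,180.5],0.197)"
```

```text
t 7.85 pos [561.  139.2 184.9] F [ 0.1  0.1 -2.3] M [-0.12  0.11 -0.01] w 7.8 yaw 0.1907 tilt [ 0.0071 -0.0001]
shift [5.7 9.3 4.5] turn [ 0.0069  0.0015 -0.0063]
```

Call:
move_arm([
  [5.7, 9.3, 4, 0.007, 0.001, -0.005],
  [0, 0, 0, 0, 0, 0],
  [0, 0, 0, 0, 0, 0],
])

```text
t: 8.1
ee_pos: [568.3, 144.7, 181.9]
orientation: [1.996, 2.426, -0.001]
ft_force: [-0.7, -0.2, -2.9]
width: 7.6
```

```bash
python3 -c "
from h import *
need([569.1,146.5,180.5],0.197)"
```

```text
t 8.1 pos [568.3 144.7 181.9] F [-0.7 -0.2 -2.9] M [-0.09  0.05 -0.02] w 7.6 yaw 0.1936 tilt [-0.0004 -0.0009]
shift [1.6 1.1 1.4] turn [-0.0005  0.0008 -0.0034]
```

Call:
move_arm([
  [1.8, 1.3, 1, 0, 0.001, -0.003],
  [0, 0, 0, 0, 0, 0],
  [0, 0, 0, 0, 0, 0],
])

```text
t: 8.35
ee_pos: [566.9, 145.7, 181.2]
orientation: [-1.992, -2.428, 0.002]
ft_force: [0.1, 0.4, -2.9]
width: 7.8
```

```bash
python3 -c "
from h import *
need([569.1,146.5,180.5],0.197)
d=snap('wrist','w6')
need([569.1,146.5,180.5],0.197)
crop(d,225,70,335,170,7,'w6c')
d=snap('scene','s6')
crop(d,305,130,385,200,8,'s6c')"
```

```text
t 8.35 pos [566.9 145.7 181.2] F [ 0.1  0.4 -2.9] M [-0.09  0.01 -0.  ] w 7.8 yaw 0.1964 tilt [-0.0018 -0.0003]
shift [0.4 2.3 0.7] turn [-0.0018 -0.     -0.0006]
t 8.4 pos [566.9 145.7 181.1] F [-0.4 -0.1 -3.3] M [-0.03  0.05  0.05] w 8.0 yaw 0.1964 tilt [-0.002  -0.0004]
shift [0.3 2.3 0.6] turn [-0.002  -0.     -0.0006]
```

View pics/w6c.png

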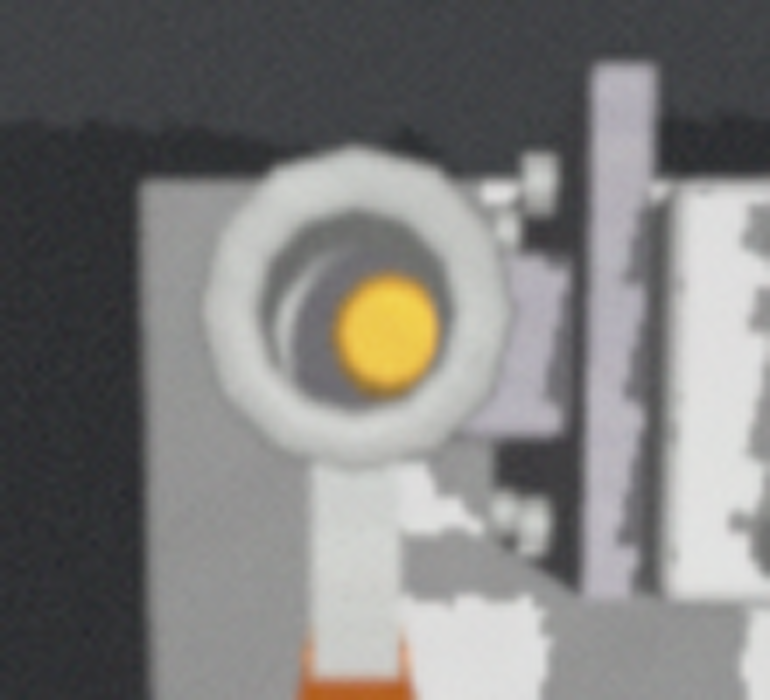

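View pics/s6c.png

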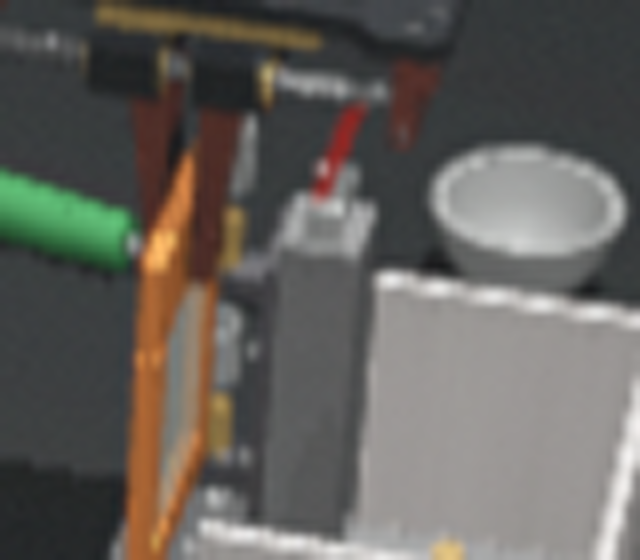

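```bash
python3 -c "
from h import *
np.set_printoptions(precision=2,suppress=True)
d=load('w6')
W=lambda u,v:(225+(u+.5)/7-.5,70+(v+.5)/7-.5)
k=atz(d,[W(357,307)],194)[0]; pu=atz(d,[W(388,332)],157)[0]
print(k,pu,'ring d',np.linalg.norm(atz(d,[W(205,307)],194)-atz(d,[W(509,307)],194)))
y=.196; ex=np.array([np.cos(y),np.sin(y),0]);ey=np.array([-np.sin(y),np.cos(y),0])
print((pu-k)@ex,(pu-k)@ey)
"
```

```text
[553.29 219.51 194.  ] [555.61 220.36 157.  ] ring d 19.86053631787904
2.4402998722950278 0.38351033533895273
```

Call:
move_arm([
  [0.4, 3, 0.5, -0.002, 0, 0],
  [0, 0, 0, 0, 0, 0],
  [0, 0, 0, 0, 0, 0],
])

```text
t: 8.7
ee_pos: [569.9, 146.8, 180.9]
orientation: [1.993, 2.428, 0.001]
ft_force: [-0.2, 0.2, -2.5]
width: 7.8
```

```bash
python3 -c "
from h import *
need([569.1,146.5,180.5],0.197)
d=snap('wrist','w7')
crop(d,225,70,335,170,7,'w7c')"
```

```text
t 8.7 pos [569.9 146.8 180.9] F [-0.2  0.2 -2.5] M [-0.13  0.06  0.03] w 7.8 yaw 0.1964 tilt [0.0007 0.0001]
shift [-0.1 -0.8  0.4] turn [ 0.0007  0.     -0.0006]
```

View pics/w7c.png

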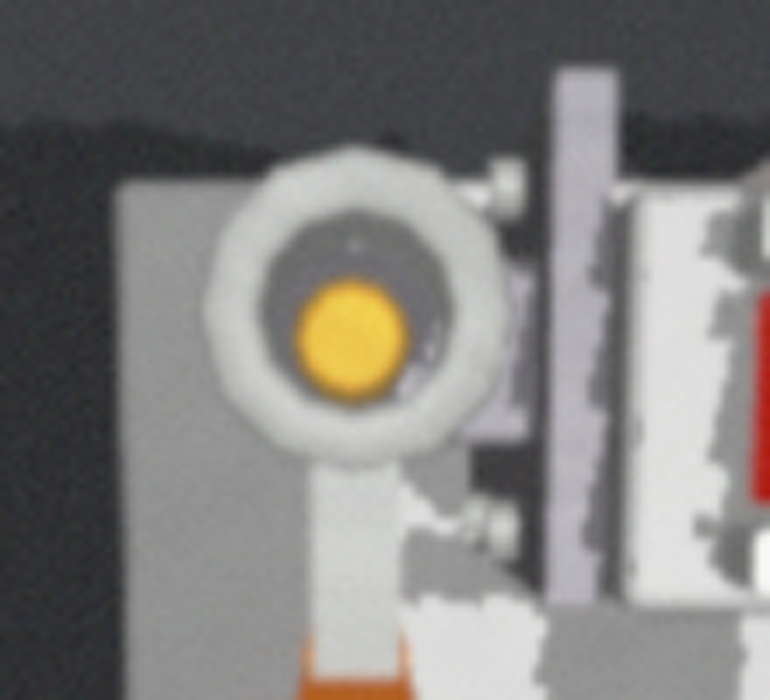

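```bash
python3 -c "
from h import *
np.set_printoptions(precision=2,suppress=True)
d=load('w7')
W=lambda u,v:(225+(u+.5)/7-.5,70+(v+.5)/7-.5)
y=.196; ex=np.array([np.cos(y),np.sin(y),0]);ey=np.array([-np.sin(y),np.cos(y),0])
k=atz(d,[W(357,307)],194)[0]; pu=atz(d,[W(352,337)],157)[0]
print((pu-k)@ex,(pu-k)@ey)"
```

```text
-0.40902270677242447 -0.008928483073947743
```

Call:
move_arm([
  [0, -0.7, 3, 0, 0, 0],
  [0, 0, 3, 0, 0, 0],
  [0, 0, 3, 0, 0, 0],
  [0, 0, 0, 0, 0, 0],
])

```text
t: 9.08
ee_pos: [569.2, 146.6, 170.9]
orientation: [1.993, 2.428, 0.001]
ft_force: [0.7, -0.7, -2.3]
width: 7.7
```

```bash
python3 -c "
from h import *
need([569.2,146.5,171.5],0.196)"
```

```text
t 9.08 pos [569.2 146.6 170.9] F [ 0.7 -0.7 -2.3] M [-0.1   0.02  0.03] w 7.7 yaw 0.1965 tilt [0.0007 0.0002]
shift [-0.1  0.  -0.6] turn [ 0.0007 -0.      0.0005]
```

Call:
move_arm([
  [0, 0, 2, 0, 0, 0],
  [0, 0, 2, 0, 0, 0],
  [0, 0, 2, 0, 0, 0],
  [0, 0, 0, 0, 0, 0],
])

```text
t: 9.42
ee_pos: [568.9, 146.6, 163.7]
orientation: [-1.993, -2.429, 0.0]
ft_force: [-0.9, 0.2, -1.6]
width: 7.9
```

```bash
python3 -c "
from h import *
need([569.2,146.5,165],0.196)
d=snap('wrist','w8')
crop(d,225,70,335,170,7,'w8c')"
```

```text
t 9.42 pos [568.9 146.6 163.7] F [-0.9  0.2 -1.6] M [-0.03  0.09 -0.04] w 7.9 yaw 0.1966 tilt [-0.0002 -0.0001]
shift [-0.1  0.3 -1.3] turn [-0.0002  0.      0.0006]
```

View pics/w8c.png

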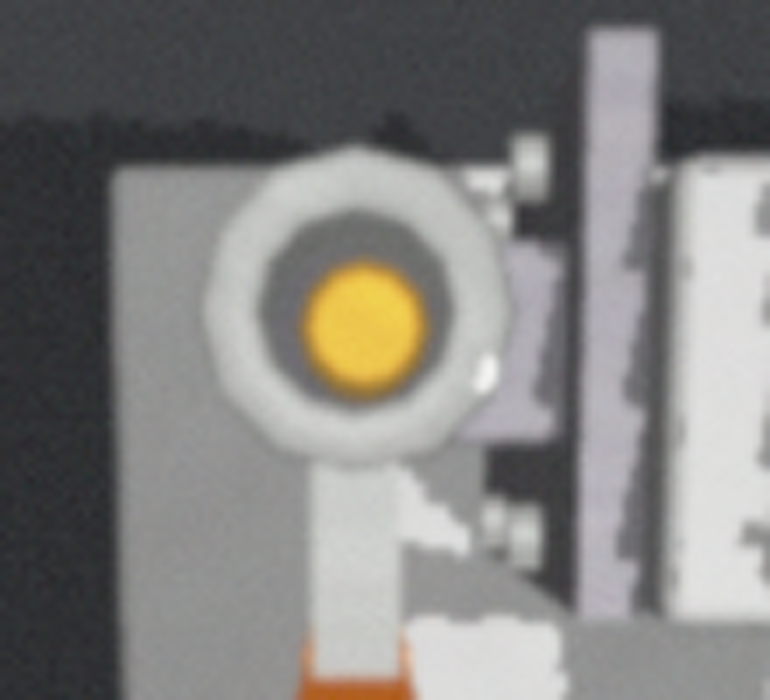

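The pin sits at (365,326) in the ring centred on (357,307), with no contact force. I continue down.

Call:
move_arm([
  [0, 0.4, 2.5, 0, 0, 0],
  [0, 0, 2.5, 0, 0, 0],
  [0, 0, 2.5, 0, 0, 0],
  [0, 0, 0, 0, 0, 0],
])

```text
t: 9.8
ee_pos: [569.7, 146.8, 156.0]
orientation: [1.993, 2.428, 0.001]
ft_force: [-0.6, 0.0, -2.4]
width: 8.0
```

```bash
python3 -c "
from h import *
need([569.2,146.5,147],0.196)"
```

```text
t 9.8 pos [569.7 146.8 156. ] F [-0.6  0.  -2.4] M [-0.04 -0.    0.04] w 8.0 yaw 0.1964 tilt [0.0007 0.0002]
shift [-0.2 -0.6  9. ] turn [ 0.0008 -0.      0.0004]
```

Call:
move_arm([
  [0, -0.4, 2, 0, 0, 0],
  [0, 0, 2, 0, 0, 0],
  [0, 0, 1.5, 0, 0, 0],
  [0, 0, 0, 0, 0, 0],
])

```text
t: 10.13
ee_pos: [569.2, 146.7, 149.8]
orientation: [1.993, 2.428, 0.001]
ft_force: [-0.5, 0.7, -2.3]
width: 8.1
```

Call:
move_arm([
  [0, 0, 1, 0, 0, 0],
  [0, 0, 1, 0, 0, 0],
  [0, 0, 0, 0, 0, 0],
])

```text
t: 10.38
ee_pos: [569.3, 146.7, 147.6]
orientation: [1.993, 2.428, 0.001]
ft_force: [0.4, 0.3, -1.7]
width: 7.8
```

```bash
python3 -c "
from h import *
need([569.2,146.5,147],0.196)"
```

```text
t 10.38 pos [569.3 146.7 147.6] F [ 0.4  0.3 -1.7] M [-0.1   0.06  0.04] w 7.8 yaw 0.1965 tilt [0.0006 0.0001]
shift [-0.2 -0.1  0.6] turn [ 0.0006 -0.      0.0005]
```

Call:
move_arm([
  [0, 0, 0.8, 0, 0, 0],
  [0, 0, 0, 0, 0, 0],
  [0, 0, 0, 0, 0, 0],
])

```text
t: 10.63
ee_pos: [569.4, 146.7, 146.7]
orientation: [1.993, 2.428, 0.001]
ft_force: [-0.9, 0.8, -2.5]
width: 7.7
```

Call:
move_arm([
  [0, 0, 0.8, 0, 0, 0],
  [0, 0, 0, 0, 0, 0],
  [0, 0, 0, 0, 0, 0],
])

```text
t: 10.88
ee_pos: [569.6, 146.8, 146.3]
orientation: [1.992, 2.428, 0.002]
ft_force: [0.3, 0.4, -2.3]
width: 8.0
```

```bash
python3 -c "
from h import *
need([569.2,146.5,147],0.196)"
```

```text
t 10.88 pos [569.6 146.8 146.3] F [ 0.3  0.4 -2.3] M [-0.04  0.05 -0.03] w 8.0 yaw 0.1965 tilt [0.0014 0.0004]
shift [-0.2 -0.5 -0.7] turn [ 0.0014 -0.0001  0.0005]
```

Still no contact. I step further and watch Fz.

Call:
move_arm([
  [0, -0.3, 1, 0, 0, 0],
  [0, 0, 0, 0, 0, 0],
  [0, 0, 0, 0, 0, 0],
])

```text
t: 11.13
ee_pos: [570.0, 146.8, 146.3]
orientation: [1.992, 2.427, 0.004]
ft_force: [-0.8, -0.2, -2.0]
width: 8.1
```

Call:
move_arm([
  [0, 0, 1, 0, 0, 0],
  [0, 0, 0, 0, 0, 0],
  [0, 0, 0, 0, 0, 0],
])

```text
t: 11.38
ee_pos: [570.2, 146.7, 146.1]
orientation: [1.991, 2.427, 0.005]
ft_force: [0.2, 0.1, -0.3]
width: 8.1
```

```bash
python3 -c "
from h import *
need([569.2,146.5,147],0.196)
d=snap('scene','s9')
crop(d,305,130,385,200,8,'s9c')"
```

```text
t 11.38 pos [570.2 146.7 146.1] F [ 0.2  0.1 -0.3] M [-0.05  0.1  -0.03] w 8.1 yaw 0.1966 tilt [0.0037 0.0009]
shift [-0.  -1.1 -0.9] turn [ 0.0038 -0.0002  0.0006]
```

View pics/s9c.png

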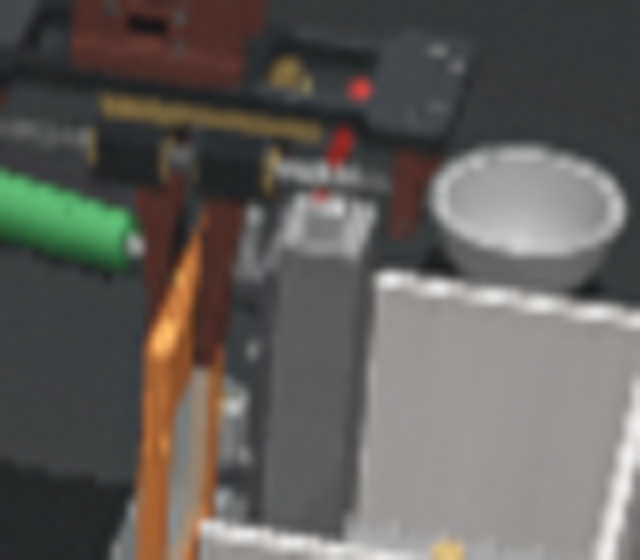

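Call:
move_arm([
  [0, -0.8, 3, 0.003, 0, 0],
  [0, 0, 3, 0, 0, 0],
])

```text
t: 11.6
ee_pos: [572.2, 146.0, 144.0]
orientation: [1.988, 2.426, 0.006]
ft_force: [-7.3, -2.4, 29.6]
width: 8.1
```

```bash
python3 -c "
from h import *
need([569.2,146.5,147],0.196)
d=snap('wrist','w9')
crop(d,225,70,335,170,7,'w9c')
W=lambda u,v:(225+(u+.5)/7-.5,70+(v+.5)/7-.5)
print(depth(d,[W(357,160),W(230,307),W(480,307),W(360,312)]))"
```

```text
t 11.6 pos [572.2 146.  144. ] F [-7.3 -2.4 29.6] M [-0.46  1.54  0.46] w 8.1 yaw 0.198 tilt [ 0.0064 -0.0006]
shift [ 1.1 -2.8 -3. ] turn [0.0061 0.0019 0.002 ]
[[556.56934525 228.52275559 158.42200515]
 [550.37202621 218.01549986 159.46753882]
 [566.07626821 221.16447346 159.56787376]
 [558.5803946  219.58203416 155.53634902]]
```

View pics/w9c.png

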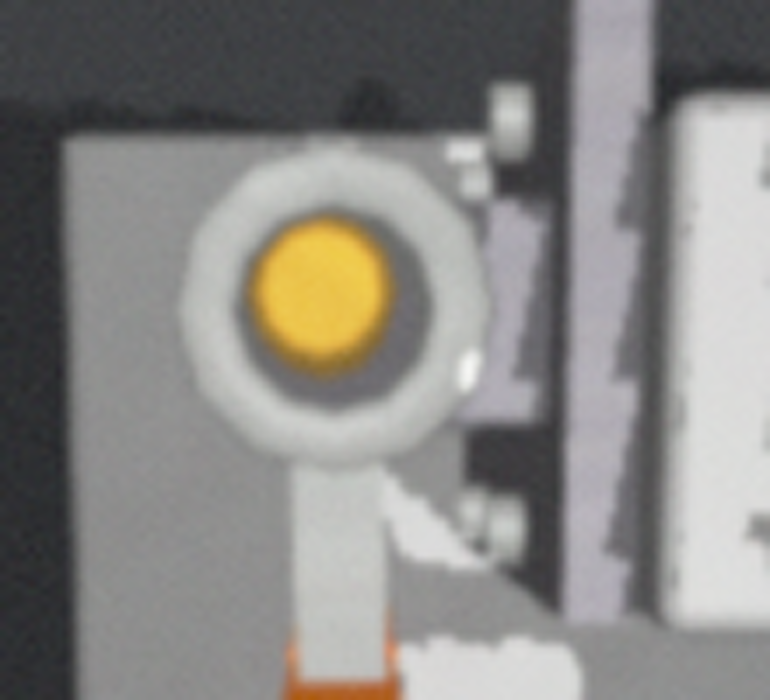

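The door is home: Fz rose to +29.6 N, and the knuckle top measures about 159.5 mm with the pin tip about 3–4 mm below it. I relax the press, then release gently.

Call:
move_arm([
  [0.8, -2.5, -1.8, 0.005, 0.001, 0],
  [0, 0, 0, 0, 0, 0],
  [0, 0, 0, 0, 0, 0],
])

```text
t: 11.9
ee_pos: [569.7, 146.1, 146.3]
orientation: [1.989, 2.429, 0.001]
ft_force: [-0.3, -0.3, -3.0]
width: 7.8
```

```bash
python3 -c "
from h import *
need([569.3,146.6,146],0.196)"
```

```text
t 11.9 pos [569.7 146.1 146.3] F [-0.3 -0.3 -3. ] M [-0.09  0.09  0.01] w 7.8 yaw 0.1983 tilt [ 0.0019 -0.0008]
shift [ 0.6 -0.2  0.3] turn [0.0017 0.0012 0.0023]
```

Call:
move_arm([
  [0, 0, 0, 0, 0, 0],
  [0, 0, 0, 0, 0, 0],
  [0, 0, 0, 0, 0, 0],
  [0, 0, 0, 0, 0, 0],
  [0, 0, 0, 0, 0, 0],
], hand=-0.3)

```text
t: 12.32
ee_pos: [570.0, 146.4, 145.3]
orientation: [1.99, 2.429, 0.002]
ft_force: [-0.6, -0.5, 0.1]
width: 37.7
```

Call:
move_arm([
  [0, 0, 0, 0, 0, 0],
  [0, 0, 0, 0, 0, 0],
  [0, 0, 0, 0, 0, 0],
])

```text
t: 12.57
ee_pos: [570.1, 146.5, 145.2]
orientation: [1.99, 2.429, 0.002]
ft_force: [-0.4, -0.8, -0.2]
width: 55.5
```

```bash
python3 -c "
from h import *
need([569.3,146.6,146],0.196)
d=snap('wrist','w10')
crop(d,0,0,560,420,1.4,'w10')"
```

```text
t 12.57 pos [570.1 146.5 145.2] F [-0.4 -0.8 -0.2] M [-0.05  0.06  0.  ] w 55.5 yaw 0.1981 tilt [ 0.0022 -0.0005]
shift [ 0.3 -0.8 -0.8] turn [0.002  0.0009 0.0021]
```

View pics/w10.png

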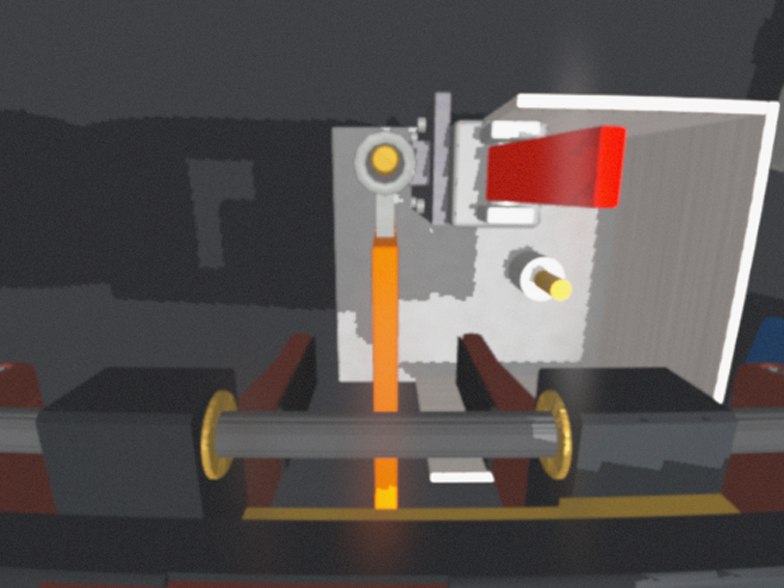

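The door is released and hanging straight, with the pin centred at (384,158) and the keeper standing back at (487–625,125–205). I measure the keeper and lift clear.

```bash
python3 -c "
from h import *
np.set_printoptions(precision=1,suppress=True)
d=load('w10')
W=lambda u,v:((u+.5)/1.4-.5,(v+.5)/1.4-.5)
p=np.array([555.4,220.3,0]);y=.196; ex=np.array([np.cos(y),np.sin(y),0]);ey=np.array([-np.sin(y),np.cos(y),0])
P=depth(d,[W(611,165),W(550,165),W(500,165),W(515,130),W(515,213),W(595,160),W(605,130),W(608,200)])
for q in P: print(q,(q-p)@ex,(q-p)@ey)
"
```

```text
[601.  224.6 217.4] 45.53799054693518 -4.657096744613104
[594.3 223.9 201.9] 38.878179617484676 -4.022968701513922
[587.9 223.6 180.9] 32.530057853782615 -3.0689413417423435
[590.7 234.2 176.7] 37.316637645649685 6.753089837372907
[596.2 211.7 178.3] 38.376079946374034 -16.338579680848003
[597.5 224.8 217.4] 42.1791428875536 -3.754679757791019
[597.2 230.4 218.6] 43.01305611792491 1.77608695068046
[602.5 217.9 217.3] 45.77595203231056 -11.490299206585643
```

Call:
move_arm([
  [0, -0.5, -5, 0, 0, 0],
  [0, 0, -30, 0, 0, 0],
  [0, 0, -40, 0, 0, 0],
  [0, 0, -40, 0, 0, 0],
  [0, 0, -25, 0, 0, 0],
])

```text
t: 13.03
ee_pos: [564.8, 145.3, 283.9]
orientation: [-1.986, -2.424, 0.018]
ft_force: [1.1, -0.1, 1.0]
width: 57.0
```

```bash
python3 -c "
from h import *
need([569.3,146.6,290],0.196)
d=snap('wrist','w11')
crop(d,0,0,560,420,1.4,'w11')
d=snap('scene','s11')
crop(d,270,125,400,240,6,'s11')"
```

```text
t 13.03 pos [564.8 145.3 283.9] F [ 1.1 -0.1  1. ] M [-0.05  0.05 -0.05] w 57.0 yaw 0.198 tilt [-0.0134 -0.0042]
shift [ 0.3  4.5 -6.2] turn [-0.014   0.0015  0.0021]
```

View pics/w11.png

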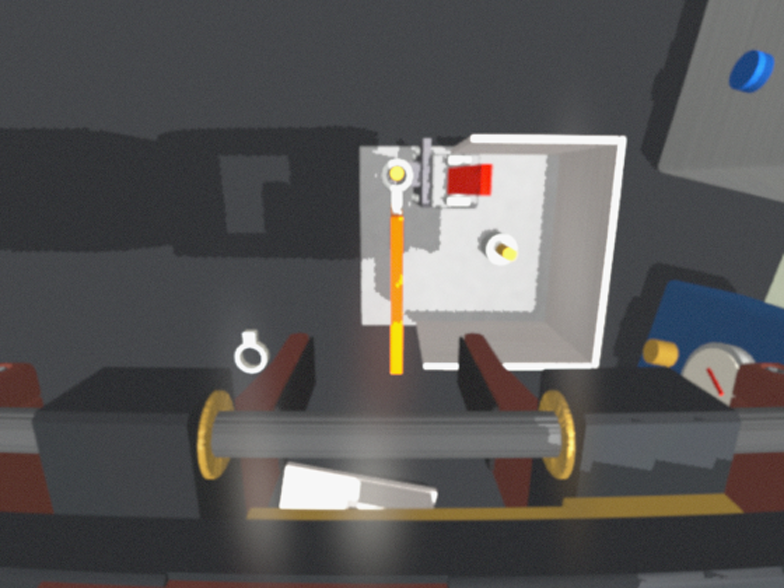

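View pics/s11.png

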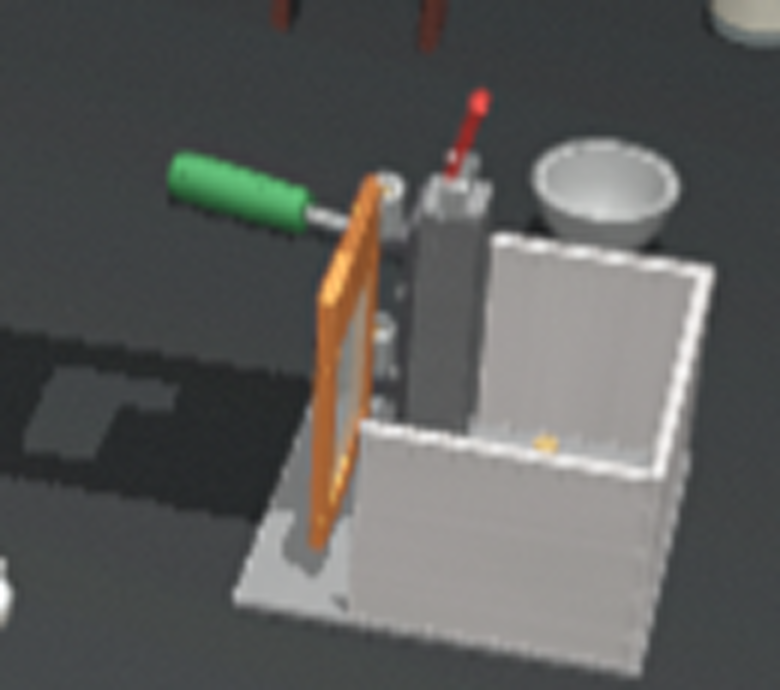

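The door hangs seated, and the keeper's centre line is about 4.4 mm to −y of the pins. I close the fingers and go behind (+x of) the keeper.

```bash
cat >> h.py <<'E'
def bneed(x,y,z):
    a=.196; p=np.array([555.4,220.3])+x*np.array([np.cos(a),np.sin(a)])+y*np.array([-np.sin(a),np.cos(a)])
    need([*p,z],a)
    from workcell import ctrl
    o=ctrl.get_obs()["ee_pos"]; v=o[:2]-np.array([555.4,220.3]); print("booth",np.round([v@[np.cos(a),np.sin(a)],v@[-np.sin(a),np.cos(a)],o[2]],1))
E
python3 -c "
from h import *
bneed(82,-1,270)"
```

```text
t 13.13 pos [566.8 145.8 285.7] F [-0.2 -0.5  0.4] M [-0.06  0.03 -0.02] w 57.2 yaw 0.1981 tilt [-0.0072 -0.0027]
shift [74.1 85.6 15. ] turn [-0.0076  0.0012  0.0021]
booth [ -3.4 -75.3 285.7]
```

Call:
move_arm([
  [18, 20, 3, -0.014, 0.001, 0],
  [18, 20, 3, 0, 0, 0],
  [18, 20, 3, 0, 0, 0],
  [18, 20, 3, 0, 0, 0],
  [0, 0, 0, 0, 0, 0],
], hand=1)

```text
t: 13.55
ee_pos: [632.2, 233.7, 274.7]
orientation: [1.991, 2.422, 0.011]
ft_force: [-1.6, 0.0, -0.9]
width: 27.3
```

```bash
python3 -c "
from h import *
bneed(82,-1,195)"
```

```text
t 13.55 pos [632.2 233.7 274.7] F [-1.6  0.  -0.9] M [-0.11  0.11 -0.  ] w 27.3 yaw 0.195 tilt [0.0093 0.0016]
shift [ 0.8  3.3 79.8] turn [ 0.0095  0.0002 -0.001 ]
booth [ 78.   -1.8 274.7]
```

Call:
move_arm([
  [0.5, 3, 10, 0.009, 0, 0],
  [0, 0, 20, 0, 0, 0],
  [0, 0, 20, 0, 0, 0],
  [0, 0, 20, 0, 0, 0],
  [0, 0, 8, 0, 0, 0],
])

```text
t: 13.97
ee_pos: [633.9, 233.8, 190.9]
orientation: [-1.992, -2.428, 0.005]
ft_force: [0.5, -0.7, -0.5]
width: 0.3
```

```bash
python3 -c "
from h import *
bneed(82,-1,195)
d=snap('scene','s12')
crop(d,270,125,400,240,6,'s12')
d=snap('wrist','w12')
crop(d,0,0,560,420,1.4,'w12')"
```

```text
t 13.97 pos [633.9 233.8 190.9] F [ 0.5 -0.7 -0.5] M [-0.09  0.02 -0.05] w 0.3 yaw 0.1963 tilt [-0.0027 -0.0015]
shift [ 1.1  2.4 -4.1] turn [-0.003   0.001   0.0003]
booth [ 79.6  -2.1 190.9]
```

View pics/s12.png

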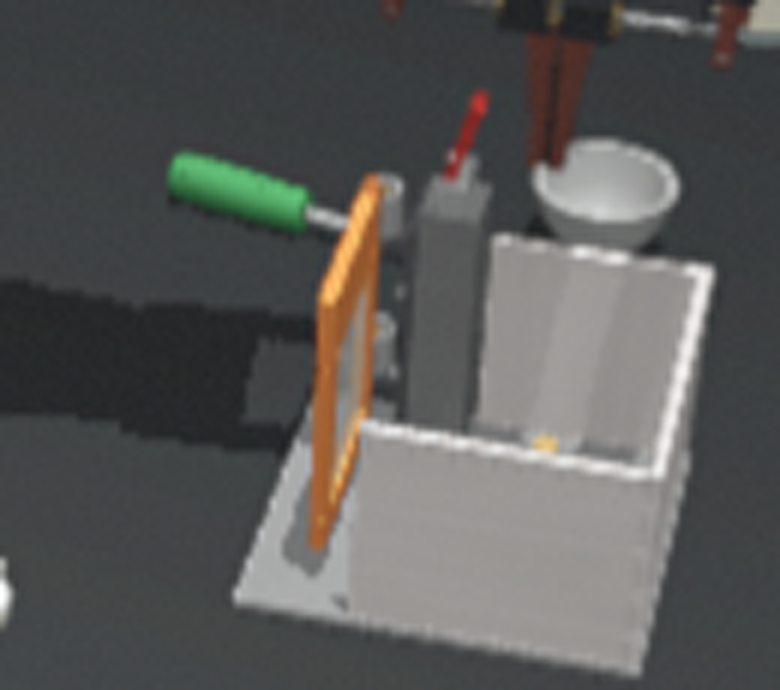

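View pics/w12.png

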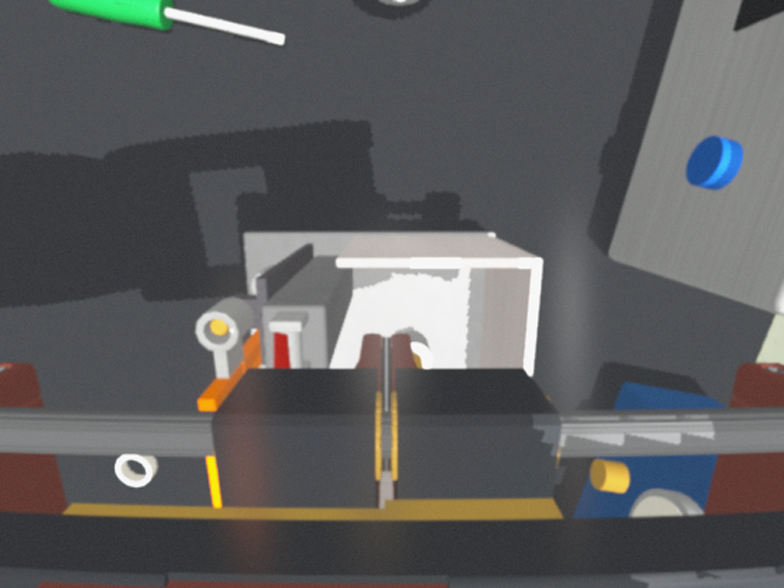

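The closed fingers stand behind the red keeper and clear of it. I push toward −x.

Call:
move_arm([
  [1, -8, -4, 0, 0, 0],
  [0, -10, -1, 0, 0, 0],
  [0, -10, 0, 0, 0, 0],
  [0, -8, 0, 0, 0, 0],
  [0, 0, 0, 0, 0, 0],
])

```text
t: 14.48
ee_pos: [596.7, 226.8, 201.7]
orientation: [1.993, 2.426, 0.003]
ft_force: [-1.0, -0.2, -1.2]
width: 0.5
```

```bash
python3 -c "
from h import *
bneed(25,-1,196)
d=snap('scene','s13')
crop(d,270,125,400,240,6,'s13')"
```

```text
t 14.48 pos [596.7 226.8 201.7] F [-1.  -0.2 -1.2] M [-0.03 -0.02  0.01] w 0.5 yaw 0.1951 tilt [0.0024 0.0003]
shift [  0.6 -16.8   5.7] turn [ 0.0025  0.0002 -0.0009]
booth [ 41.8  -1.6 201.7]
```

View pics/s13.png

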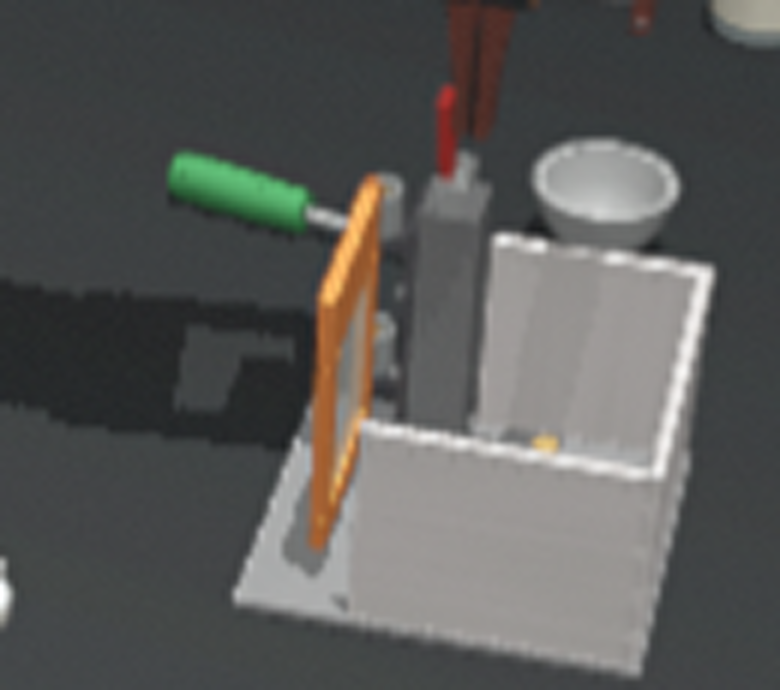

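The keeper is just past upright and being pushed. I continue.

Call:
move_arm([
  [0, -8, 3, 0, 0, 0],
  [0, -8, 2, 0, 0, 0],
  [0, -7, 2, 0, 0, 0],
  [0, 0, 0, 0, 0, 0],
])

```text
t: 14.87
ee_pos: [574.0, 222.6, 196.1]
orientation: [1.991, 2.424, 0.01]
ft_force: [0.2, -0.7, -0.4]
width: 0.8
```

```bash
python3 -c "
from h import *
bneed(12,-1,190)
d=snap('scene','s14')
crop(d,270,125,400,240,6,'s14')"
```

```text
t 14.87 pos [574.  222.6 196.1] F [ 0.2 -0.7 -0.4] M [-0.07  0.04  0.07] w 0.8 yaw 0.1953 tilt [0.0076 0.002 ]
shift [ 0.3 -6.7  6. ] turn [ 0.0078 -0.0005 -0.0006]
booth [ 18.7  -1.3 196.1]
```

View pics/s14.png

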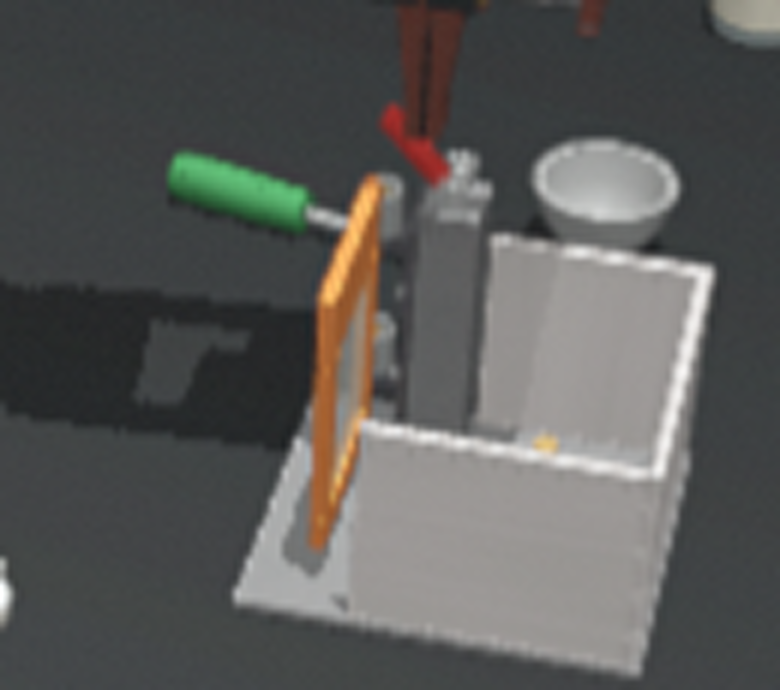

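Call:
move_arm([
  [0, -5, 4, 0.006, 0, 0],
  [0, -4, 5, 0, 0, 0],
  [0, -3, 5, 0, 0, 0],
  [0, -1, 4, 0, 0, 0],
  [0, 0, 0, 0, 0, 0],
])

```text
t: 15.33
ee_pos: [561.2, 220.2, 176.2]
orientation: [1.994, 2.427, 0.003]
ft_force: [0.6, -0.6, 0.8]
width: 0.5
```

```bash
python3 -c "
from h import *
bneed(5,-1,170)
d=snap('scene','s15')
crop(d,270,125,400,240,6,'s15')"
```

```text
t 15.33 pos [561.2 220.2 176.2] F [ 0.6 -0.6  0.8] M [-0.06 -0.06  0.07] w 0.5 yaw 0.1952 tilt [0.002 0.001]
shift [ 0.2 -0.6  6.2] turn [ 0.0022 -0.0006 -0.0008]
booth [  5.6  -1.2 176.2]
```

View pics/s15.png

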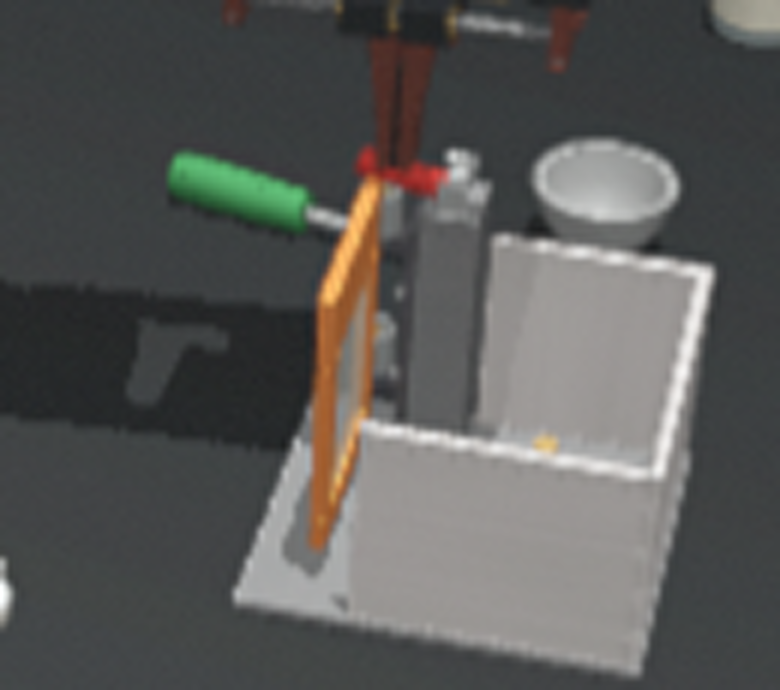

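The keeper is nearly down. I press on gently to its stop.

Call:
move_arm([
  [0, 0, 2.5, 0, 0, 0],
  [0, 0, 2.5, 0, 0, 0],
  [0, 0, 2, 0, 0, 0],
  [0, 0, 0, 0, 0, 0],
])

```text
t: 15.72
ee_pos: [561.4, 220.3, 169.3]
orientation: [1.994, 2.427, 0.002]
ft_force: [-1.3, -0.3, 4.4]
width: 0.2
```

```bash
python3 -c "
from h import *
bneed(5,-1,169)"
```

```text
t 15.72 pos [561.4 220.3 169.3] F [-1.3 -0.3  4.4] M [-0.21  0.37  0.02] w 0.2 yaw 0.1952 tilt [0.0014 0.0009]
shift [ 0.2 -0.9  0.3] turn [ 0.0015 -0.0007 -0.0008]
booth [  5.8  -1.2 169.3]
```

Call:
move_arm([
  [0, -0.5, 2, 0, 0, 0],
  [0, -0.5, 2, 0, 0, 0],
])

```text
t: 15.88
ee_pos: [561.4, 220.4, 168.7]
orientation: [1.993, 2.426, 0.005]
ft_force: [-7.3, -3.6, 23.1]
width: 0.7
```

```bash
python3 -c "
from h import *
bneed(5,-1,169)"
```

```text
t 15.88 pos [561.4 220.4 168.7] F [-7.3 -3.6 23.1] M [-0.68  1.27 -0.07] w 0.7 yaw 0.1952 tilt [0.0033 0.0014]
shift [ 0.1 -0.9 -0.3] turn [ 0.0035 -0.0008 -0.0008]
booth [  5.9  -1.1 168.7]
```

The keeper is firmly at its stop: 23 N at z = 168.7, where 169 is expected. I lift off and look.

Call:
move_arm([
  [0, 0, -4, 0, 0, 0],
  [0, 0, -15, 0, 0, 0],
  [0, 0, -30, 0, 0, 0],
  [0, 0, -35, 0, 0, 0],
  [0, 0, -35, 0, 0, 0],
])

```text
t: 16.3
ee_pos: [557.1, 218.5, 284.1]
orientation: [-1.991, -2.423, 0.015]
ft_force: [1.1, -0.0, -0.6]
width: 0.5
```

Call:
move_arm([
  [-38, -20, 0, 0, 0, 0],
  [-38, -20, 0, 0, 0, 0],
  [-30, -20, 0, 0, 0, 0],
  [0, -20, 0, 0, 0, 0],
  [0, 0, 0, 0, 0, 0],
])

```text
t: 16.72
ee_pos: [503.5, 99.4, 293.9]
orientation: [1.987, 2.427, 0.008]
ft_force: [-0.2, 0.4, 0.3]
width: 0.7
```

```bash
python3 -c "
from h import *
np.set_printoptions(precision=1,suppress=True)
bneed(5,-1,169)
d=snap('scene','s16')
crop(d,270,125,400,240,6,'s16')
cv2.imwrite('pics/s16f.png',d['frame'][:,:,::-1])
d=snap('wrist','w16'); crop(d,0,0,560,420,1.4,'w16')
d=snap('top','t16'); cv2.imwrite('pics/t16f.png',d['frame'][:,:,::-1])
"
```

```text
t 16.72 pos [503.5  99.4 293.9] F [-0.2  0.4  0.3] M [-0.1  0.  -0. ] w 0.7 yaw 0.1987 tilt [0. 0.]
shift [107.4  78.9 125.4] turn [0. 0. 0.]
booth [ -74.5 -108.5  293.9]
```

View pics/s16.png

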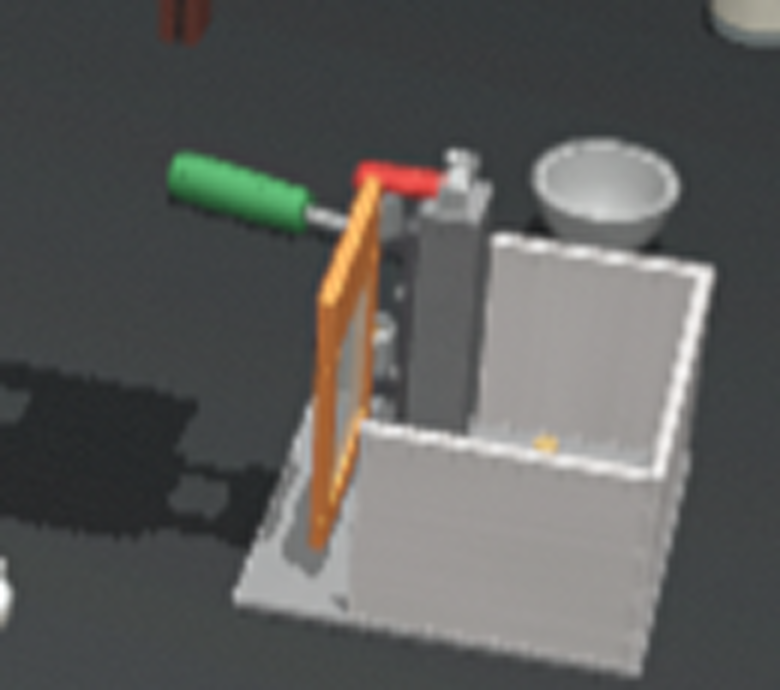

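View pics/w16.png

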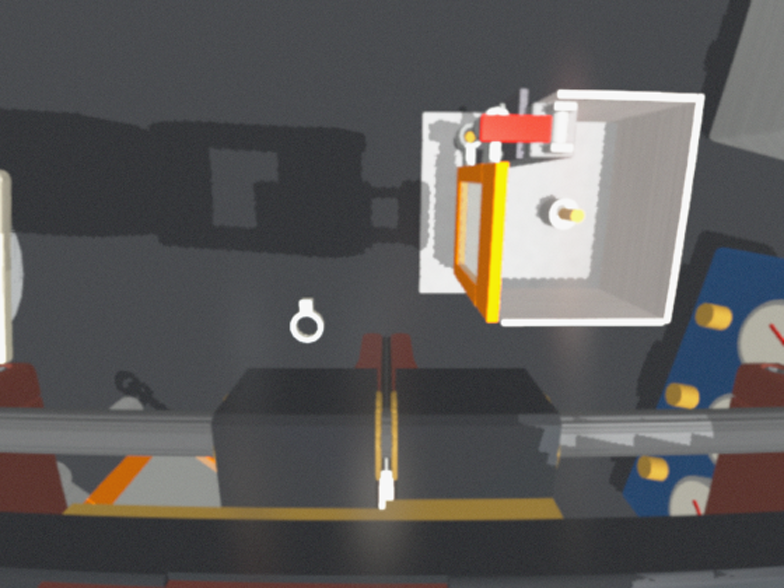

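View pics/t16f.png

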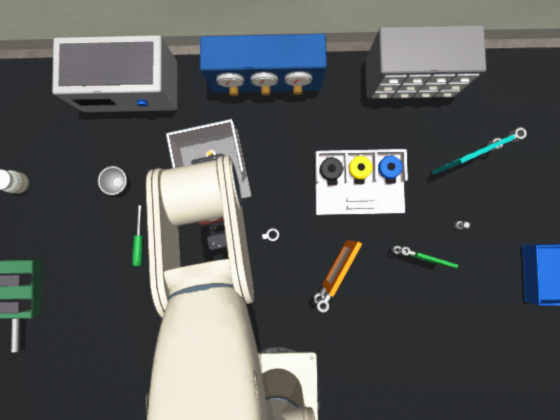

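View pics/s16f.png

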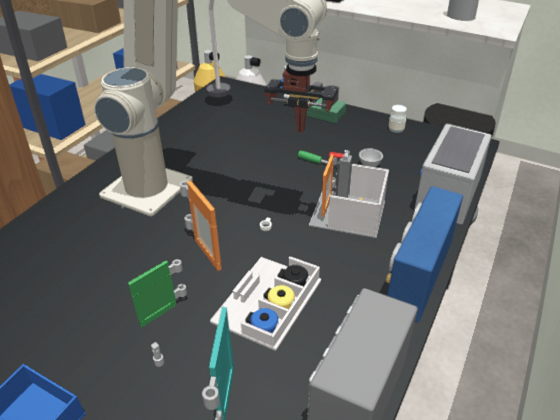

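The keeper lies flat over the upper knuckle at wrist (480–550,115–143). The door hangs straight, and the other items are where they were. One last height check.

```bash
python3 -c "
from h import *
np.set_printoptions(precision=1,suppress=True)
d=load('w16')
W=lambda u,v:((u+.5)/1.4-.5,(v+.5)/1.4-.5)
print('keeper tip..root',depth(d,[W(490,129),W(505,129),W(520,129),W(540,129)])[:,2])
print('door top',depth(d,[W(498,180),W(490,290)]))
from workcell import ctrl; print(ctrl.get_obs()['qvel'].round(3), ctrl.close_job())
"
```

```text
keeper tip..root [168.9 167.9 168.9 168.9]
door top [[560.8 183.3 179.5]
 [574.5 114.3 176.2]]
the job is handed in; nothing more can be done
[ 0.  0. -0.  0.  0.  0.] None
```

The orange guard door is hanging on the booth, fully home on both pins. The red keeper is folded right down over the upper knuckle, and the job is handed in at about 17 s of the 67 s allowed.

I took the smaller orange door from the stand. All three cameras agreed on the true pin position, about (555, 220) mm, and I lowered both knuckles onto the pins together. I pressed until there was a firm stop at 30 N, released the door, and only then folded the keeper to its own stop (23 N).

**Last checks:**
- **Keeper:** its top reads 168–169 mm along its whole length, against 169 mm expected.
- **Upper knuckle:** its top read about 159.5 mm while I was pressing the door home, against 160 mm expected.
- **Door top:** one sample reads 179.5 mm against 180 mm expected. A second, near the far end, reads 176.2 mm. I took that one to be an off-edge or noisy depth reading and did not repeat it.
- **Surroundings:** the robot was well clear and at rest when I handed in. The other items looked undisturbed in the last pictures; this was by eye, not measured, and the arm hid part of the top view.

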